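# Sort two screws by thread hand in a test nut

## Task

Of the two wing-headed screws in the wooden stand, one has a right-hand and the other a left-hand thread; find out which by trying them in the brass test nut. Screw the one that goes in clockwise right home, its collar down on the nut, and leave it there; set the other one down in the red tray.

Things in the scene. Friction and masses are not known exactly. Their poses are not given: they have to be found in the camera images.
- screw_1_head (a point): Centre of the wing of one screw; it may be either hand. The screw stands upright, 84 mm tall, 0.13-0.25 kg, wing on top: wing (the grip) 34 mm high, 46 mm long (point x), 16 mm thick (point y); below it a round collar 48 mm across, 6 mm thick; below that a shank 44 mm long, 23 mm across. This point is 17 mm above the collar's top, 23 mm above its underside, 67 mm above the foot.
- screw_2_head (a point): The same point and axes on the other screw, which looks the same above the stand and has the opposite hand.
- screw_1_thread (a point): Point on the screw's axis, 12 mm below the collar's underside, level with the lower ends of its four short thread ridges. The ridges (four-start, 33 mm over them) start on the x and y axes of the screw, so in line with the wing and square to it, and rise 7 mm towards the collar. One screw's ridges slope right-handed, the other's left-handed.
- screw_2_thread (a point): The same point on the other screw.
- stand: Wooden block 80 x 180 x 50 mm (x, y, z), fixed, origin at the centre of its underside. Two through holes 38 mm wide, 50 mm either side of the middle along its y axis; the screws stand in them, collars on the block's top, shanks hidden.
- nut_top (a point): Centre of the top face (58 mm above the bench, z up) of the brass test nut, 58 mm across, fixed on a green round flange 96 mm across. Right-hand four-start thread, 10 mm of sinking per radian. Its bore takes the shank with 1.7 mm to spare all round and is deep enough for all of it. Four channel mouths in the top face are centred on this point's x and y axes.
- test_nut: The same nut; origin at the centre of its underside, axes as point nut_top. Lower a screw with the wing along or square to the nut's x axis (within 0.15 rad), thread point level with the nut's top: then a clockwise turn (from above) of 1.2 rad while sinking 12 mm takes the right-handed screw home, collar on the nut. The left-handed screw stops about 2 mm down.
- tray: Red open tray, fixed, 110 x 130 mm outside (x, y), walls 4 mm thick and 30 mm high, floor 4 mm thick, origin at the centre of its underside. A screw can stand in it on its foot.
Things that resemble listed ones, but are neither listed nor needed, are in the scene too. Leave any green look-alike of the part that bears screw_1_head alone. Leave any blue look-alike of the part that bears screw_2_head alone.

How it is judged:
At the end, for the whole second after the job is handed in: One screw is upright (0.1 rad) in the test nut, its collar within 3 mm of the nut's top and its axis within 4 mm of the nut's; the other's head point is inside the red tray's outline, under 90 mm above the tray's underside. Either may be the one that fits. Both at rest (((z of screw_1_head in the frame of nut_top below 0.026 m and horizontal distance between screw_1_head and nut_top below 0.004 m and angle between screw_1_head's own z axis and vertical below 0.1 rad and x of screw_2_head in the frame of tray between -0.055 and 0.055 m and y of screw_2_head in the frame of tray between -0.065 and 0.065 m and z of screw_2_head in the frame of tray below 0.09 m) or (z of screw_2_head in the frame of nut_top below 0.026 m and horizontal distance between screw_2_head and nut_top below 0.004 m and angle between screw_2_head's own z axis and vertical below 0.1 rad and x of screw_1_head in the frame of tray between -0.055 and 0.055 m and y of screw_1_head in the frame of tray between -0.065 and 0.065 m and z of screw_1_head in the frame of tray below 0.09 m)) and linear speed of each of screw_1, screw_2 below 0.02 m/s); the robot touches nothing.
It also fails if it takes over 58 s, if anything falls off the work surface, if the arm or the gripper's body presses on something with over 40 N, if the wrist force passes 120 N, or if a joint passes its speed limit or range.

## Robot

A 7-joint arm with a two-finger parallel gripper is mounted at the origin on a cart in front of the work surface, level with it; the furniture and walls round the work are solid. World frame = base frame: x ahead of the robot, y to its left, z up, the work surface at z = 0. Lengths are in m, angles in rad, forces in N, time in s.
With the tool pointing down it reaches from about 0.4 to 0.85 m from the base axis. Payload 10.4 kg.
Tool frame: the origin (TCP) lies between the finger pads; the fingertips stand tcp_to_tips ahead of it and the grasp point (between the pads) lies 8 mm behind it (tcp_to_tips is the distance from the TCP to the fingertips, in m); z points along the fingers, y is the line along which they close (so a half turn about z gives the same grasp; the last joint's range is limited). The gripper opens to 85 mm and grips with 20 to 120 N. Pads are 22 mm wide; open, the fingers measure 114 mm over their backs; the gripper's body (76 mm by 85 mm) begins 54 mm behind the grasp point. The pads swing forward as they close: fully open they stand 13 mm farther back than shut.
Start: joints at [1.272, 0.332, -0.065, 1.46, 0.022, 1.35, -0.088], TCP at [0.17, -0.601, 0.242] pointing down, gripper open.
Joint ranges: [-2.6, 2.6], [-0.5, 2.12], [-1.47, 1.34], [0.16, 2.42], [-1.27, 4.41], [0.06, 2.06], [-2.6, 2.6]. Speed limits (rad/s): [2.22, 2.22, 2.79, 2.79, 3.14, 3.14, 3.14].

## Interface

Orientations are given as a unit quaternion [x, y, z, w].
In Python, from workcell import * gives the robot as it stands.
- The arm moves only by the tool apply_moves, never from a script. Its argument "rows" is a list of rows, each an object of numbers: "x", "y", "z": the shift along the tool's x, y, z in mm; "ax", "ay", "az": the turn, a rotation vector about the tool's x, y, z in degrees; "gripper": the closure, from 0 (fully open) to 1 (shut). A call has 1 to 5 rows; each row shifts and turns the commanded pose from where the row before left it, along the tool's axes as they then stand; what a row does not reach is not made up. A row lasts 1/12 s, in which the tool goes at most 41.7 mm and 7.16 degrees, less where a joint would pass 70% of its speed; a pose out of reach is approached as far as the arm can. A call with a gripper value outside its range is refused whole. The fingers move at their own pace and stop on an object; "newtons" is the grip in N (left out, the last holds). Time passes only in rows, so rows that do not move let the fingers close. It gives the time, the measured TCP pose, the force, the opening and the grip force at its end, in the units of the state.
- get_obs(): the state, without advancing time (a new reading comes with each control period).
- camera(name): name is "scene" or "top" or "wrist"; returns a dict with "color" (384x512x3 uint8, red, green, blue), "fov_y" (degrees; the focal length in pixels is half the picture's height over the tangent of half this angle, whatever the lens; pixels are square), "cx", "cy" (the principal point, pixels), "rvec" (rotation vector, rad) and "tvec" (3), from world to camera coordinates, as OpenCV has them. Camera axes: x right, y down, z forward; pixel columns grow to the right and rows downward; lengths in m; the calibration is good to about 2 mm. A picture is of the moment at which its call begins. There is no depth.
- hand_in(): hands the job in; it is judged then, once.
The state is a dict: "clock": time; "joint_pos": joint angles; "joint_velocities": joint speeds; "tau": joint torques, N m; "position": TCP position; "ee_rot": TCP orientation; "ft_force": force on the tool from outside, world axes, zero at the start; "torque": the same for the moment, N m; "grip_width": opening from 0.0 (shut) to 1.0 (fully open); "grasp_force": force on a finger pad.
Only numpy, scipy, OpenCV 4.12 (cv2) and the standard library are available. Lean on these libraries where they do the work, as an engineer would, in place of code of your own. Each camera call takes 0.05 s, during which the arm holds its last target. There are 200 camera calls.

## Working session

There is one attempt and no reset: what is moved stays moved. The work goes in short steps, Python scripts to look and compute and a tool call to move; the robot and the scene stay as the last step left them, time stands still between calls to the robot, and variables do not carry over. Pictures are saved under pics/ and viewed, at most 10 in all, crops included, and the job is handed in when it is done.

Besides the shell and the picture viewer there is one more tool, called as name(argument=value, ...) on one line, values as JSON. apply_moves: Moves the arm, as the interface text tells. Its arguments: {"type":"object","properties":{"rows":{"type":"array","items":{"type":"object","properties":{"x":{"type":"number"},"y":{"type":"number"},"z":{"type":"number"},"ax":{"type":"number"},"ay":{"type":"number"},"az":{"type":"number"},"gripper":{"type":"number"}}}},"newtons":{"type":"number"}},"required":["rows"]}

```bash
mkdir -p pics; ls
python3 - <<'E'
from workcell import *
import cv2,numpy as np
print(get_obs())
for n in ["scene","top"]:
    c=camera(n); cv2.imwrite(f"pics/{n}0.png",c["color"][:,:,::-1]); print(n,c["fov_y"],c["cx"],c["cy"],c["rvec"],c["tvec"])
E
```

```text
pics
{'clock': 0.0, 'joint_pos': array([ 1.27241821,  0.33287718, -0.06466084,  1.46094832,  0.0215907 ,
        1.34988808, -0.08852039]), 'joint_velocities': array([-0.00016574,  0.00153747,  0.00118124,  0.00169212,  0.00104899,
        0.00127983,  0.00070376]), 'tau': array([-7.93473737e-04, -6.25442076e+01,  4.85861942e-02, -3.91599941e+01,
        1.62525015e-02,  9.96464136e-03,  4.07384300e-05]), 'position': array([ 0.17006311, -0.60104485,  0.24150916]), 'ee_rot': array([ 9.90510739e-01,  1.37433503e-01, -1.32406233e-04, -7.00656687e-04]), 'ft_force': array([ 0.71965604,  0.08470795, -0.43824728]), 'torque': array([-0.01379586, -0.00311749,  0.02650468]), 'grasp_force': 0.0, 'grip_width': 1.0013490818583743}
scene 56.12311075217823 254.33940467651172 196.09293474704705 [ 1.31866725 -2.31187293  0.82549403] [0.40371269 0.31861515 0.76709239]
top 47.624861825948585 255.26998072424163 190.2032361882745 [ 2.20490964 -2.14100483  0.12250352] [0.15982019 0.50193281 1.11455689]
```

View pics/scene0.png

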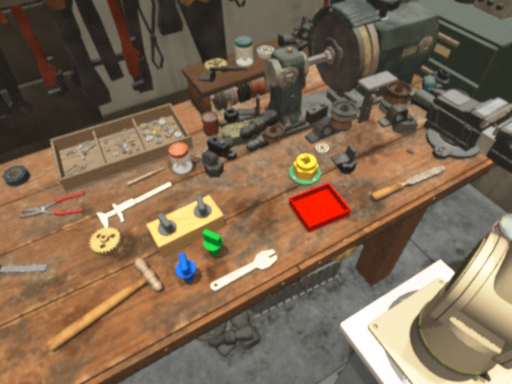

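View pics/top0.png

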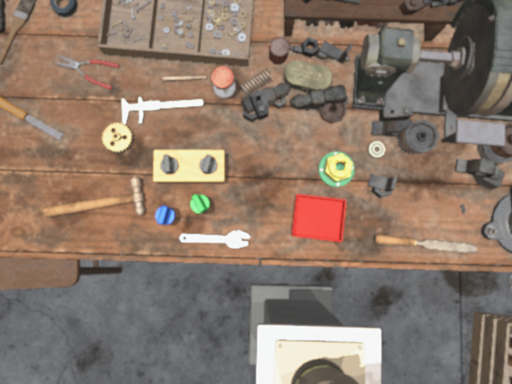

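The scene shows the stand with two screws (top view 168,164 and 208,164), the nut at about (341,168), the tray at about (319,218), and the blue and green decoys at (165,215) and (200,204).

```bash
cat > h.py <<'E'
from workcell import *
import cv2,numpy as np
def cam(n):
    c=camera(n); c["f"]=c["color"].shape[0]/2/np.tan(np.radians(c["fov_y"]/2))
    c["R"]=cv2.Rodrigues(np.array(c["rvec"],float))[0]; c["t"]=np.array(c["tvec"],float); return c
def ray(c,uv,z):
    d=c["R"].T@np.array([(uv[0]-c["cx"])/c["f"],(uv[1]-c["cy"])/c["f"],1]); o=-c["R"].T@c["t"]
    return o+d*(z-o[2])/d[2]
def proj(c,p):
    q=c["R"]@np.array(p)+c["t"]; return np.array([c["cx"],c["cy"]])+c["f"]*q[:2]/q[2]
def blobs(c,lo,hi,amin=40):
    h=cv2.cvtColor(c["color"],cv2.COLOR_RGB2HSV); m=cv2.inRange(h,np.array(lo),np.array(hi))
    n,l,s,ce=cv2.connectedComponentsWithStats(m)
    return [(l==i,s[i],ce[i]) for i in range(1,n) if s[i][4]>=amin]
E
python3 - <<'E'
from h import *
c=cam("top"); im=c["color"][:,:,::-1]
hs=cv2.cvtColor(c["color"],cv2.COLOR_RGB2HSV)
for p in [(340,167),(330,158),(325,180),(319,218),(189,158),(180,175),(168,164)]: print(p,hs[p[1],p[0]])
for n,uv,z in [("nut",(341,168),.058),("tray",(319,218),.03),("sA",(168,164),.09),("sB",(208,164),.09),("st",(189,166),.05),("blue",(165,215),.05),("green",(200,204),.05)]: print(n,ray(c,uv,z).round(3))
a=cv2.resize(im[140:200,145:235],None,fx=7,fy=7,interpolation=cv2.INTER_CUBIC)[:, :400+230]
b=cv2.resize(im[145:190,315:365],None,fx=3,fy=3)
a[-135:,-150:]=b[:, :]
cv2.imwrite("pics/crop1.png",a)
w=cam("wrist"); print(w["f"],w["cx"],w["cy"],(-w["R"].T@w["t"]).round(3),w["R"].round(2))
E
```

```text
(340, 167) [ 70  92 186]
(330, 158) [ 28  95 248]
(325, 180) [ 70  93 220]
(319, 218) [  1 174 246]
(189, 158) [ 27  67 246]
(180, 175) [ 27  62 246]
(168, 164) [ 42   8 150]
nut [ 0.557 -0.043  0.058]
tray [0.429 0.007 0.03 ]
sA [0.549 0.393 0.09 ]
sB [0.552 0.294 0.09 ]
st [0.552 0.347 0.05 ]
blue [0.424 0.402 0.05 ]
green [0.455 0.315 0.05 ]
344.71437239667887 256.1913656402925 191.82176544617568 [ 0.233 -0.584  0.372] [[ 0.27 -0.96 -0.  ]
 [-0.93 -0.26  0.26]
 [-0.25 -0.07 -0.97]]
```

View pics/crop1.png

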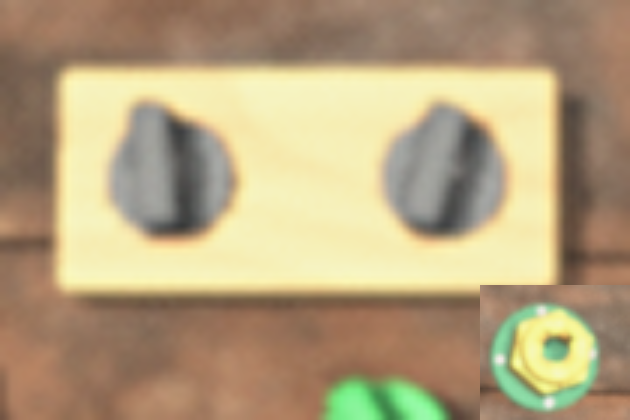

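Wing A leans slightly left (about +5 to 8° yaw) and wing B leans right (about -20°). The nut's channels are not resolvable from here, so I'll get a wrist view on the way.

apply_moves(rows=[{"x": 25, "y": -21, "z": -3}, {"x": 25, "y": -21, "z": -3}, {"x": 25, "y": -21, "z": -3}, {"x": 25, "y": -21}, {"x": 25, "y": -21}])

```text
invalid input at $.rows[0]: expected keys x, y, z, ax, ay, az, gripper
```

apply_moves(rows=[{"x": 25, "y": -21}, {"x": 25, "y": -21}, {"x": 25, "y": -21}, {"x": 25, "y": -21}, {"x": 25, "y": -21}])

```text
invalid input at $.rows[0]: expected keys x, y, z, ax, ay, az, gripper
```

apply_moves(rows=[{"x": 25, "y": -21}, {"x": 25, "y": -21}, {"x": 25, "y": -21}, {"x": 25, "y": -21}, {"x": 25, "y": -21}])

```text
invalid input at $.rows[0]: expected keys x, y, z, ax, ay, az, gripper
```

apply_moves(rows=[{"x": 25, "y": -21}, {"x": 25, "y": -21}, {"x": 22, "y": -21}, {"x": 20, "y": -21}, {}])

```text
invalid input at $.rows[0]: expected keys x, y, z, ax, ay, az, gripper
```

Run:
```python
from h import *
w=cam("wrist"); cv2.imwrite("pics/w1.png",w["color"][:,:,::-1]); o=get_obs(); print(o["position"],o["joint_pos"],proj(w,[.557,-.043,.058]))
```

```text
[ 0.17016255 -0.60125039  0.24195902] [ 1.27236638  0.33255487 -0.06466091  1.46042789  0.02160895  1.34991694
 -0.08849888] [-551.2522528  -789.55061989]
```

View pics/w1.png

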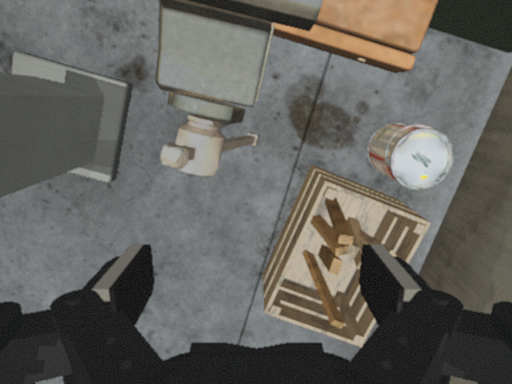

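The call was refused because every key is required. The picture shows only the floor beside the bench, with the fingers near (130,290) and (385,290).

apply_moves(rows=[{"x": 25, "y": -21, "z": -3, "ax": 0, "ay": 0, "az": 0, "gripper": 0}, {"x": 25, "y": -21, "z": -3, "ax": 0, "ay": 0, "az": 0, "gripper": 0}, {"x": 25, "y": -21, "z": -3, "ax": 0, "ay": 0, "az": 0, "gripper": 0}, {"x": 25, "y": -21, "z": 0, "ax": 0, "ay": 0, "az": 0, "gripper": 0}, {"x": 25, "y": -21, "z": 0, "ax": 0, "ay": 0, "az": 0, "gripper": 0}])

```text
clock: 0.67
position: [0.2626, -0.465, 0.2515]
ee_rot: [0.991, 0.137, 0.0, 0.0]
ft_force: [1.2, -0.2, 1.1]
grip_width: 0.998
grasp_force: 0.0
```

apply_moves(rows=[{"x": 25, "y": -21, "z": 0, "ax": 0, "ay": 0, "az": 0, "gripper": 0}, {"x": 25, "y": -21, "z": 0, "ax": 0, "ay": 0, "az": 0, "gripper": 0}, {"x": 25, "y": -21, "z": 0, "ax": 0, "ay": 0, "az": 0, "gripper": 0}, {"x": 25, "y": -21, "z": 0, "ax": 0, "ay": 0, "az": 0, "gripper": 0}, {"x": 25, "y": -21, "z": 0, "ax": 0, "ay": 0, "az": 0, "gripper": 0}])

```text
clock: 1.08
position: [0.3541, -0.3298, 0.2514]
ee_rot: [0.991, 0.137, 0.0, 0.0]
ft_force: [0.8, -0.7, -0.4]
grip_width: 1.0
grasp_force: 0.0
```

apply_moves(rows=[{"x": 25, "y": -21, "z": 0, "ax": 0, "ay": 0, "az": 0, "gripper": 0}, {"x": 25, "y": -21, "z": 0, "ax": 0, "ay": 0, "az": 0, "gripper": 0}, {"x": 25, "y": -21, "z": 0, "ax": 0, "ay": 0, "az": 0, "gripper": 0}, {"x": 25, "y": -21, "z": 0, "ax": 0, "ay": 0, "az": 0, "gripper": 0}, {"x": 25, "y": -21, "z": 0, "ax": 0, "ay": 0, "az": 0, "gripper": 0}])

```text
clock: 1.5
position: [0.4458, -0.1947, 0.2514]
ee_rot: [0.991, 0.137, 0.0, 0.0]
ft_force: [0.1, -0.5, 0.6]
grip_width: 0.996
grasp_force: 0.0
```

apply_moves(rows=[{"x": 25, "y": -21, "z": 0, "ax": 0, "ay": 0, "az": 0, "gripper": 0}, {"x": 25, "y": -21, "z": 0, "ax": 0, "ay": 0, "az": 0, "gripper": 0}, {"x": 22, "y": -21, "z": 0, "ax": 0, "ay": 0, "az": 0, "gripper": 0}, {"x": 20, "y": -21, "z": 0, "ax": 0, "ay": 0, "az": 0, "gripper": 0}, {"x": 0, "y": 0, "z": 0, "ax": 0, "ay": 0, "az": 0, "gripper": 0}])

```text
clock: 1.92
position: [0.5128, -0.0841, 0.2515]
ee_rot: [0.99, 0.141, 0.001, -0.001]
ft_force: [0.1, -0.0, 0.2]
grip_width: 1.0
grasp_force: 0.0
```

Run:
```python
from h import *
w=cam("wrist"); cv2.imwrite("pics/w2.png",w["color"][:,:,::-1]); o=get_obs(); print(o["position"],o["joint_pos"],proj(w,[.557,-.043,.058]))
```

```text
[ 0.511792   -0.08700046  0.25129572] [ 0.61976117  0.13647815 -0.58358153  1.69943386  0.07611333  1.32844313
 -1.26735583] [226.72813441 112.63168025]
```

View pics/w2.png

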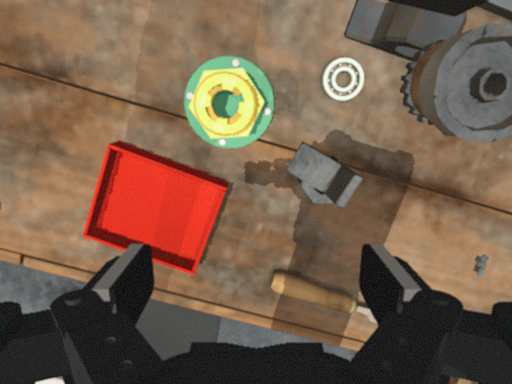

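The wrist view shows the nut at (229,101) with four channel notches, the tray centred near (157,207), and a dark gripper shadow.

Run:
```python
from h import *
w=cam("wrist"); im=w["color"]; np.save("w2.npy",im)
S=np.array([ray(w,(u,v),.058)[:2] for u,v in [(180,50),(280,50),(280,150),(180,150)]],np.float32)
# rectify plane z=.058, 0.2 mm/px, columns: -y world, rows: -x
ctr=ray(w,(229,101),.058)[:2]; 
D=np.array([[300-(p[1]-ctr[1])/.0002,300-(p[0]-ctr[0])/.0002] for p in S],np.float32)
H=cv2.getPerspectiveTransform(np.array([(180,50),(280,50),(280,150),(180,150)],np.float32),D)
r=cv2.warpPerspective(im,H,(600,600),flags=cv2.INTER_CUBIC); np.save("rect.npy",r)
for k in range(0,600,50): cv2.line(r,(k,0),(k,6),(255,255,255)); cv2.line(r,(0,k),(6,k),(255,255,255))
cv2.imwrite("pics/rect.png",r[:,:,::-1]); print(ctr)
```

```text
[ 0.56647968 -0.04564009]
```

View pics/rect.png

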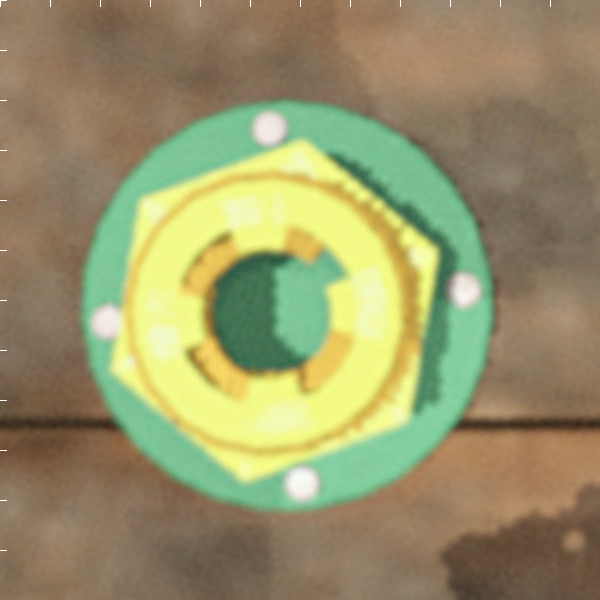

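The rectified nut shows its round top face centred at about (270,313) with radius about 145 px. Channels sit at image angles of about 50° + 90k. I'll refine that numerically and locate the tray and screws too.

Run:
```python
from h import *
r=np.load("rect.npy"); ctr=np.array([0.56647968,-0.04564009])
g=cv2.cvtColor(r,cv2.COLOR_RGB2GRAY)
c=cv2.HoughCircles(cv2.GaussianBlur(g,(5,5),0),cv2.HOUGH_GRADIENT,1,30,param1=60,param2=20,minRadius=138,maxRadius=150); print(c[0][:4])
c2=cv2.HoughCircles(cv2.GaussianBlur(g,(5,5),0),cv2.HOUGH_GRADIENT,1,30,param1=60,param2=15,minRadius=56,maxRadius=70); print(c2[0][:4])
hsv=cv2.cvtColor(r,cv2.COLOR_RGB2HSV)
for cx,cy in [(270,313),tuple(c[0][0][:2])]:
    th=np.radians(np.arange(0,360,1))
    for rad in (72,78,84):
        p=hsv[(cy-rad*np.sin(th)).astype(int),(cx+rad*np.cos(th)).astype(int)]
        face=(p[:,2]>225)&(p[:,0]>25)&(p[:,0]<40)
        z=np.sum((~face)*np.exp(4j*th)); print(rad,face.mean().round(2),np.degrees(np.angle(z))/4, np.where(np.diff(face.astype(int)))[0])
    print((ctr+[(300-cy)*.0002,(300-cx)*.0002]).round(4))
# tray & stand & screws from top, tray from wrist
def quad(c,m):
    cn=max(cv2.findContours(m.astype(np.uint8),0,1)[0],key=cv2.contourArea); return cv2.boxPoints(cv2.minAreaRect(cn))
t=cam("top")
for n,cc in (("top",t),("wrist",cam("wrist"))):
    b=[x for x in blobs(cc,(0,150,60),(6,255,255),400) if 1]+[x for x in blobs(cc,(172,150,60),(179,255,255),400)]
    m=max(b,key=lambda x:x[1][4])[0]; q=quad(cc,m); P=np.array([ray(cc,p,.03)[:2] for p in q]); print(n,"tray",P.round(3).tolist(),P.mean(0))
h=cv2.cvtColor(t["color"],cv2.COLOR_RGB2HSV)
roi=np.zeros((384,512),bool); roi[150:183,153:226]=1
dark=roi&(h[...,1]<40)
n,l,s,ce=cv2.connectedComponentsWithStats(dark.astype(np.uint8))
for i in range(1,n):
    if s[i][4]>50: print("screw",s[i],ce[i],ray(t,ce[i],.065).round(4))
m=roi&(h[...,2]>150)&((h[...,1]>45)|dark); q=quad(t,(roi&((h[...,0]>20)&(h[...,0]<35)&(h[...,2]>200)))); P=np.array([ray(t,p,.05)[:2] for p in q]);print("stand",P.round(3).tolist(),P.mean(0))
```

```text
[[257.5 314.5 141.7]]
[[266.5 314.5  63.6]]
72 0.43 -40.360518138200675 [ 23  77 118 166 203 253 290 343]
78 0.42 -40.73193582249447 [ 23  77 117 166 202 252 289 344]
84 0.41 -41.11781247371677 [ 23  77 115 166 201 252 289 344]
[ 0.5639 -0.0396]
72 0.33 -40.18231453043824 [ 69 108 163 204 261 301]
78 0.42 -40.92392044940992 [ 21  68 108 162 204 261 298 347]
84 0.44 -41.381290305252385 [ 21  69 106 157 207 260 298 347]
[ 0.5636 -0.0371]
top tray [[0.381, 0.08], [0.492, 0.069], [0.48, -0.066], [0.369, -0.053]] [0.43049637 0.00733154]
wrist tray [[0.384, 0.084], [0.498, 0.066], [0.49, -0.062], [0.371, -0.053]] [0.4358488  0.00873318]
screw [161 155  17  18 229] [168.62008734 164.45414847] [0.5519 0.3964 0.065 ]
screw [200 155  17  18 225] [207.91555556 164.37333333] [0.5552 0.2969 0.065 ]
stand [[0.591, 0.439], [0.596, 0.261], [0.518, 0.258], [0.513, 0.435]] [0.55455012 0.34818123]
```

apply_moves(rows=[{"x": 13.6, "y": -37, "z": 0, "ax": 0, "ay": 0, "az": 0, "gripper": 0}, {"x": 13.6, "y": -37, "z": 0, "ax": 0, "ay": 0, "az": 0, "gripper": 0}, {"x": 13.6, "y": -37, "z": 0, "ax": 0, "ay": 0, "az": 0, "gripper": 0}, {"x": 13.6, "y": -37, "z": 0, "ax": 0, "ay": 0, "az": 0, "gripper": 0}, {"x": 13.6, "y": -37, "z": 0, "ax": 0, "ay": 0, "az": 0, "gripper": 0}])

```text
clock: 2.53
position: [0.5259, 0.1062, 0.2515]
ee_rot: [0.991, 0.136, 0.0, 0.001]
ft_force: [0.9, -0.6, -0.1]
grip_width: 1.002
grasp_force: 0.0
```

apply_moves(rows=[{"x": 13.6, "y": -37, "z": 0, "ax": 0, "ay": 0, "az": 0, "gripper": 0}, {"x": 13.6, "y": -37, "z": 0, "ax": 0, "ay": 0, "az": 0, "gripper": 0}, {"x": 13.6, "y": -37, "z": 0, "ax": 0, "ay": 0, "az": 0, "gripper": 0}, {"x": 13.6, "y": -37, "z": 0, "ax": 0, "ay": 0, "az": 0, "gripper": 0}, {"x": 13.6, "y": -37, "z": 0, "ax": 0, "ay": 0, "az": 0, "gripper": 0}])

```text
clock: 2.95
position: [0.5418, 0.3027, 0.2512]
ee_rot: [0.991, 0.136, 0.0, 0.001]
ft_force: [0.3, -0.8, -0.3]
grip_width: 0.999
grasp_force: 0.0
```

apply_moves(rows=[{"x": 13.6, "y": -37, "z": 0, "ax": 0, "ay": 0, "az": -3, "gripper": 0}, {"x": 0, "y": 0, "z": 0, "ax": 0, "ay": 0, "az": -7, "gripper": 0}, {"x": 0, "y": 0, "z": 0, "ax": 0, "ay": 0, "az": -7, "gripper": 0}, {"x": 0, "y": 0, "z": 0, "ax": 0, "ay": 0, "az": -7, "gripper": 0}, {"x": 0, "y": 0, "z": 0, "ax": 0, "ay": 0, "az": -7, "gripper": 0}])

```text
clock: 3.37
position: [0.5448, 0.3406, 0.2509]
ee_rot: [0.917, 0.399, -0.0, 0.001]
ft_force: [0.5, 0.3, -0.6]
grip_width: 1.0
grasp_force: 0.0
```

apply_moves(rows=[{"x": 0, "y": 0, "z": 0, "ax": 0, "ay": 0, "az": -7, "gripper": 0}, {"x": 0, "y": 0, "z": 0, "ax": 0, "ay": 0, "az": -7, "gripper": 0}, {"x": 0, "y": 0, "z": 0, "ax": 0, "ay": 0, "az": -7, "gripper": 0}, {"x": 0, "y": 0, "z": 0, "ax": 0, "ay": 0, "az": -7, "gripper": 0}, {"x": 0, "y": 0, "z": 0, "ax": 0, "ay": 0, "az": -7, "gripper": 0}])

```text
clock: 3.78
position: [0.545, 0.3402, 0.251]
ee_rot: [0.755, 0.656, -0.0, 0.001]
ft_force: [-0.4, -0.0, -1.3]
grip_width: 1.002
grasp_force: 0.0
```

apply_moves(rows=[{"x": 0, "y": 0, "z": 0, "ax": 0, "ay": 0, "az": -7, "gripper": 0}, {"x": 0, "y": 0, "z": 0, "ax": 0, "ay": 0, "az": -7, "gripper": 0}, {"x": 0, "y": 0, "z": 0, "ax": 0, "ay": 0, "az": -7, "gripper": 0}, {"x": 0, "y": 0, "z": 0, "ax": 0, "ay": 0, "az": -7, "gripper": 0}, {"x": 0, "y": 0, "z": 0, "ax": 0, "ay": 0, "az": -7, "gripper": 0}])

```text
clock: 4.2
position: [0.545, 0.3402, 0.251]
ee_rot: [0.522, 0.853, -0.001, 0.001]
ft_force: [0.0, 0.4, 0.2]
grip_width: 1.0
grasp_force: 0.0
```

apply_moves(rows=[{"x": 0, "y": 0, "z": 0, "ax": 0, "ay": 0, "az": -7, "gripper": 0}, {"x": 0, "y": 0, "z": 0, "ax": 0, "ay": 0, "az": -7, "gripper": 0}, {"x": 0, "y": 0, "z": 0, "ax": 0, "ay": 0, "az": -7, "gripper": 0}, {"x": 0, "y": 0, "z": 0, "ax": 0, "ay": 0, "az": -7, "gripper": 0}, {"x": 0, "y": 0, "z": 0, "ax": 0, "ay": 0, "az": -7, "gripper": 0}])

```text
clock: 4.62
position: [0.545, 0.3402, 0.2509]
ee_rot: [0.242, 0.97, -0.001, 0.0]
ft_force: [0.5, -0.6, -0.6]
grip_width: 1.003
grasp_force: 0.0
```

apply_moves(rows=[{"x": 0, "y": 0, "z": 0, "ax": 0, "ay": 0, "az": -7, "gripper": 0}, {"x": 0, "y": 0, "z": 0, "ax": 0, "ay": 0, "az": -7, "gripper": 0}, {"x": 0, "y": 0, "z": 0, "ax": 0, "ay": 0, "az": -7, "gripper": 0}, {"x": 0, "y": 0, "z": 0, "ax": 0, "ay": 0, "az": -7, "gripper": 0}, {"x": 0, "y": 0, "z": 0, "ax": 0, "ay": 0, "az": 0, "gripper": 0}])

```text
clock: 5.03
position: [0.545, 0.3403, 0.2506]
ee_rot: [-0.0, 1.0, -0.001, -0.0]
ft_force: [-0.5, 0.5, -0.7]
grip_width: 1.0
grasp_force: 0.0
```

Run:
```python
from h import *
w=cam("wrist"); o=get_obs(); print(o["position"],o["joint_pos"],o["ee_rot"])
import pickle; pickle.dump((w,o),open("w3.pkl","wb"))
cv2.imwrite("pics/w3.png",w["color"][:,:,::-1])
for p in [(.552,.396,.09),(.555,.297,.09),(.554,.348,.05)]: print(proj(w,p))
```

```text
[0.54479145 0.34063522 0.25071975] [ 0.17793627  0.70425046 -1.29610245  1.35108427  0.6728472   1.56653825
  0.52061421] [ 3.64590702e-03  9.99993216e-01 -4.59296187e-04 -2.52213319e-04]
[320.74270957 185.4726568 ]
[207.14002944 188.70315159]
[264.57592899 177.50965117]
```

View pics/w3.png

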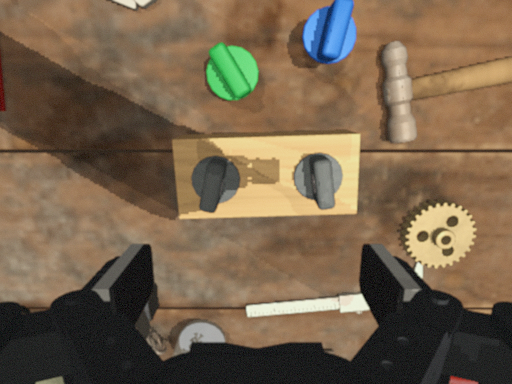

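The view shows the stand with screw A at (320,180) and screw B at (213,182). The wings are dark and the collars lighter grey. Joint 3 is near its limit here.

Run:
```python
from h import *
import pickle; w,o=pickle.load(open("w3.pkl","rb")); im=w["color"]
hsv=cv2.cvtColor(im,cv2.COLOR_RGB2HSV)
out=[]
for n,(u,v) in (("A",(320,180)),("B",(213,182))):
    m=np.zeros(im.shape[:2],np.uint8); m[v-32:v+36,u-32:u+32]=(hsv[v-32:v+36,u-32:u+32,1]<70)
    k,l,s,ce=cv2.connectedComponentsWithStats(m); i=1+np.argmax(s[1:,4]); m=(l==i).astype(np.uint8)
    cn=max(cv2.findContours(m,0,1)[0],key=cv2.contourArea)[:,0]
    P=np.array([ray(w,p,.056)[:2] for p in cn]); P=P[cn[:,1]<v-3]
    A=np.c_[2*P,np.ones(len(P))]; x=np.linalg.lstsq(A,(P**2).sum(1),rcond=None)[0]; r=np.sqrt(x[2]+x[0]**2+x[1]**2)
    print(n,s[i],"collar centre",x[:2].round(4),"r",r.round(4))
    S=np.array([(u-30,v-30),(u+30,v-30),(u+30,v+30),(u-30,v+30)],np.float32)
    D=np.array([[200+(p[1]-x[1])/.0002,200+(p[0]-x[0])/.0002] for p in [ray(w,q,.09)[:2] for q in S]],np.float32)
    rc=cv2.warpPerspective(im,cv2.getPerspectiveTransform(S,D),(400,400),flags=cv2.INTER_CUBIC)
    rc=np.clip(rc.astype(int)*1.6,0,255).astype(np.uint8); out.append(rc)
cv2.imwrite("pics/wings.png",np.hstack(out)[:,:,::-1])
```

```text
A [ 294  153   49   56 1952] collar centre [0.5523 0.3992] r 0.0232
B [ 192  156   48   56 1900] collar centre [0.5548 0.3003] r 0.0227
```

View pics/wings.png

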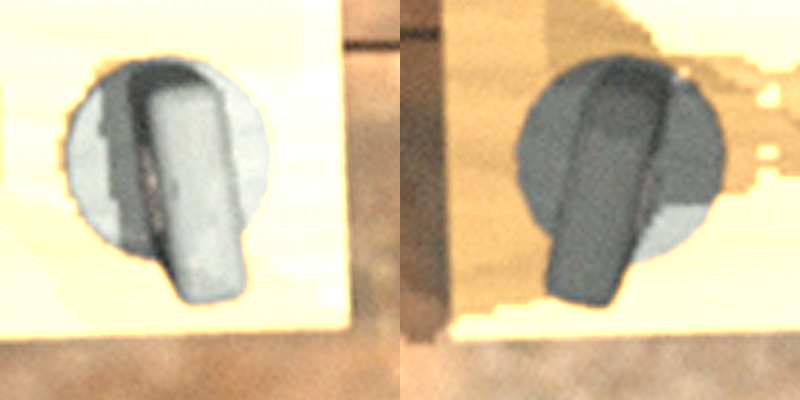

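A's yaw is about +8° with its centre near (0.5515, 0.399). B's yaw is about -14° with its centre near (0.554, 0.301).

Run:
```python
import workcell as W
print([n for n in dir(W) if not n.startswith('_')], getattr(W,'tcp_to_tips',None))
```

```text
['MotionError', 'camera', 'get_obs', 'hand_in', 'tcp_to_tips'] 0.011
```

apply_moves(rows=[{"x": -4, "y": 29, "z": 0, "ax": 0, "ay": 0, "az": 0, "gripper": 0}, {"x": -3, "y": 29, "z": 20, "ax": 0, "ay": 0, "az": -4, "gripper": 0}, {"x": 0, "y": 0, "z": 30, "ax": 0, "ay": 0, "az": -4, "gripper": 0}, {"x": 0, "y": 0, "z": 30, "ax": 0, "ay": 0, "az": 0, "gripper": 0}, {"x": 0, "y": 0, "z": 0, "ax": 0, "ay": 0, "az": 0, "gripper": 0}])

```text
clock: 5.5
position: [0.5503, 0.3977, 0.165]
ee_rot: [-0.066, 0.998, -0.003, -0.003]
ft_force: [0.1, -0.9, 0.6]
grip_width: 1.002
grasp_force: 0.0
```

Run:
```python
from h import *
o=get_obs(); print(o["position"],o["joint_pos"].round(2),o["ee_rot"].round(3))
```

```text
[0.55032544 0.39774232 0.16503515] [ 0.04  0.84 -1.23  1.35  0.77  1.48  0.57] [-0.066  0.998 -0.003 -0.003]
```

apply_moves(rows=[{"x": -1, "y": 1, "z": 30, "ax": 0, "ay": 0, "az": 0, "gripper": 0}, {"x": 0, "y": 0, "z": 30, "ax": 0, "ay": 0, "az": 0, "gripper": 0}, {"x": 0, "y": 0, "z": 20, "ax": 0, "ay": 0, "az": 0, "gripper": 0}, {"x": 0, "y": 0, "z": 8, "ax": 0, "ay": 0, "az": 0, "gripper": 0}, {"x": 0, "y": 0, "z": 0, "ax": 0, "ay": 0, "az": 0, "gripper": 0}])

```text
clock: 5.92
position: [0.5525, 0.3999, 0.0827]
ee_rot: [-0.066, 0.998, -0.001, -0.001]
ft_force: [-0.0, -0.1, -0.2]
grip_width: 1.002
grasp_force: 0.0
```

Run:
```python
from h import *
o=get_obs(); print(o["position"],o["joint_pos"].round(2),o["ee_rot"].round(4),o["ft_force"])
```

```text
[0.55245828 0.39989601 0.08268245] [ 0.03  0.91 -1.17  1.42  0.84  1.36  0.53] [-6.620e-02  9.978e-01 -8.000e-04 -6.000e-04] [-0.03892361 -0.06582816 -0.17209817]
```

apply_moves(newtons=60, rows=[{"x": 1, "y": -0.7, "z": 11.5, "ax": 0, "ay": 0, "az": 0, "gripper": 0}, {"x": 0, "y": 0, "z": 0, "ax": 0, "ay": 0, "az": 0, "gripper": 0.5}, {"x": 0, "y": 0, "z": 0, "ax": 0, "ay": 0, "az": 0, "gripper": 0.8}, {"x": 0, "y": 0, "z": 0, "ax": 0, "ay": 0, "az": 0, "gripper": 1}, {"x": 0, "y": 0, "z": 0, "ax": 0, "ay": 0, "az": 0, "gripper": 1}])

```text
clock: 6.33
position: [0.5515, 0.4006, 0.0727]
ee_rot: [-0.068, 0.998, 0.0, 0.0]
ft_force: [0.8, -0.5, 1.0]
grip_width: 0.451
grasp_force: 0.0
```

apply_moves(rows=[{"x": 0, "y": 0, "z": 0, "ax": 0, "ay": 0, "az": 0, "gripper": 1}, {"x": 0, "y": 0, "z": 0, "ax": 0, "ay": 0, "az": 0, "gripper": 1}, {"x": 0, "y": 0, "z": 0, "ax": 0, "ay": 0, "az": 0, "gripper": 1}, {"x": 0, "y": 0, "z": 0, "ax": 0, "ay": 0, "az": 0, "gripper": 1}, {"x": 0, "y": 0, "z": 0, "ax": 0, "ay": 0, "az": 0, "gripper": 1}])

```text
clock: 6.75
position: [0.5514, 0.4005, 0.0724]
ee_rot: [-0.068, 0.998, 0.0, 0.0]
ft_force: [-0.8, -1.5, 5.4]
grip_width: 0.175
grasp_force: 59.3
```

Run:
```python
from h import *
o=get_obs(); print({k:np.round(o[k],4) for k in o})
w=cam("wrist"); cv2.imwrite("pics/g1.png",w["color"][:,:,::-1]); print(proj(w,[.5515,.399,.09]),proj(w,[.5515,.399,.056]))
```

```text
{'clock': np.float64(6.75), 'joint_pos': array([ 0.0272,  0.9181, -1.1684,  1.4294,  0.8481,  1.3459,  0.5276]), 'joint_velocities': array([-0.0006,  0.0005, -0.0007, -0.    ,  0.0016,  0.001 , -0.0007]), 'tau': array([-3.89200e-01, -6.91604e+01, -2.66135e+01, -2.44764e+01,
        6.17000e-02, -3.40400e-01,  7.10000e-03]), 'position': array([0.5514, 0.4005, 0.0724]), 'ee_rot': array([-6.800e-02,  9.977e-01,  2.000e-04,  3.000e-04]), 'ft_force': array([-0.7699, -1.5052,  5.3795]), 'torque': array([-0.1665,  0.109 ,  0.0075]), 'grasp_force': np.float64(59.347), 'grip_width': np.float64(0.1751)}
[252.56623248 285.1790402 ] [253.3354536  246.59606693]
```

apply_moves(rows=[{"x": 0, "y": 0, "z": -20, "ax": 0, "ay": 0, "az": 0, "gripper": 1}, {"x": 0, "y": 0, "z": -40, "ax": 0, "ay": 0, "az": 0, "gripper": 1}, {"x": 0, "y": 0, "z": -40, "ax": 0, "ay": 0, "az": 6.5, "gripper": 1}, {"x": 0, "y": 0, "z": 0, "ax": 0, "ay": 0, "az": 7, "gripper": 1}, {"x": 0, "y": 0, "z": 0, "ax": 0, "ay": 0, "az": 7, "gripper": 1}])

```text
clock: 7.22
position: [0.5515, 0.4013, 0.1742]
ee_rot: [0.113, 0.994, 0.001, 0.001]
ft_force: [-0.8, 0.3, -2.3]
grip_width: 0.179
grasp_force: 58.8
```

apply_moves(rows=[{"x": 0, "y": 0, "z": 0, "ax": 0, "ay": 0, "az": 7, "gripper": 1}, {"x": 0, "y": 0, "z": 0, "ax": 0, "ay": 0, "az": 7, "gripper": 1}, {"x": 0, "y": 0, "z": 0, "ax": 0, "ay": 0, "az": 7, "gripper": 1}, {"x": 0, "y": 0, "z": 0, "ax": 0, "ay": 0, "az": 7, "gripper": 1}, {"x": 0, "y": 0, "z": 0, "ax": 0, "ay": 0, "az": 0, "gripper": 1}])

```text
clock: 7.63
position: [0.5509, 0.4002, 0.1713]
ee_rot: [0.35, 0.937, -0.0, 0.0]
ft_force: [-0.5, -0.1, -2.0]
grip_width: 0.178
grasp_force: 58.8
```

apply_moves(rows=[{"x": -28, "y": -27, "z": 0, "ax": 0, "ay": 0, "az": 0, "gripper": 1}, {"x": -28, "y": -27, "z": 0, "ax": 0, "ay": 0, "az": 0, "gripper": 1}, {"x": -28, "y": -27, "z": 0, "ax": 0, "ay": 0, "az": 0, "gripper": 1}, {"x": -28, "y": -27, "z": 0, "ax": 0, "ay": 0, "az": 0, "gripper": 1}, {"x": -28, "y": -27, "z": 0, "ax": 0, "ay": 0, "az": 0, "gripper": 1}])

```text
clock: 8.05
position: [0.569, 0.2047, 0.1713]
ee_rot: [0.345, 0.938, -0.0, -0.0]
ft_force: [-0.3, -1.3, -1.2]
grip_width: 0.171
grasp_force: 59.2
```

apply_moves(rows=[{"x": -28, "y": -27, "z": 0, "ax": 0, "ay": 0, "az": 0, "gripper": 1}, {"x": -28, "y": -27, "z": 0, "ax": 0, "ay": 0, "az": 0, "gripper": 1}, {"x": -28, "y": -27, "z": 0, "ax": 0, "ay": 0, "az": 0, "gripper": 1}, {"x": -28, "y": -27, "z": 0, "ax": 0, "ay": 0, "az": 0, "gripper": 1}, {"x": -28, "y": -27, "z": 0, "ax": 0, "ay": 0, "az": 0, "gripper": 1}])

```text
clock: 8.47
position: [0.5871, 0.0109, 0.1716]
ee_rot: [0.345, 0.938, -0.0, -0.0]
ft_force: [1.0, -0.7, -1.3]
grip_width: 0.179
grasp_force: 59.2
```

apply_moves(rows=[{"x": -28, "y": -27, "z": 0, "ax": 0, "ay": 0, "az": 0, "gripper": 1}, {"x": -28, "y": -27, "z": 0, "ax": 0, "ay": 0, "az": 0, "gripper": 1}, {"x": 0, "y": 0, "z": 0, "ax": 0, "ay": 0, "az": 0, "gripper": 1}, {"x": 0, "y": 0, "z": 0, "ax": 0, "ay": 0, "az": 0, "gripper": 1}, {"x": 0, "y": 0, "z": 0, "ax": 0, "ay": 0, "az": 0, "gripper": 1}])

```text
clock: 8.88
position: [0.5944, -0.0641, 0.1716]
ee_rot: [0.346, 0.938, 0.0, -0.0]
ft_force: [-0.2, 1.0, -1.3]
grip_width: 0.172
grasp_force: 59.3
```

Run:
```python
from h import *
import pickle
w=cam("wrist"); o=get_obs(); print({k:np.round(o[k],4) for k in o}); pickle.dump((w,o),open("w4.pkl","wb"))
cv2.imwrite("pics/w4.png",w["color"][:,:,::-1]); print(proj(w,[.564,-.039,.058]))
```

```text
{'clock': np.float64(8.9333), 'joint_pos': array([ 0.8972,  0.6135, -1.1943,  1.5829,  0.5807,  1.3474,  0.4966]), 'joint_velocities': array([-0.0163, -0.0052, -0.0055,  0.0026, -0.0004,  0.0021, -0.0099]), 'tau': array([ 1.87200e+00, -5.50504e+01, -2.02911e+01, -3.39159e+01,
        1.73800e-01,  5.29000e-02,  6.61000e-02]), 'position': array([ 0.5944, -0.0631,  0.1717]), 'ee_rot': array([ 3.459e-01,  9.383e-01,  2.000e-04, -2.000e-04]), 'ft_force': array([ 0.0385,  0.6181, -2.1763]), 'torque': array([0.0582, 0.0164, 0.0166]), 'grasp_force': np.float64(59.2509), 'grip_width': np.float64(0.1781)}
[255.4110966  137.48405072]
```

View pics/w4.png

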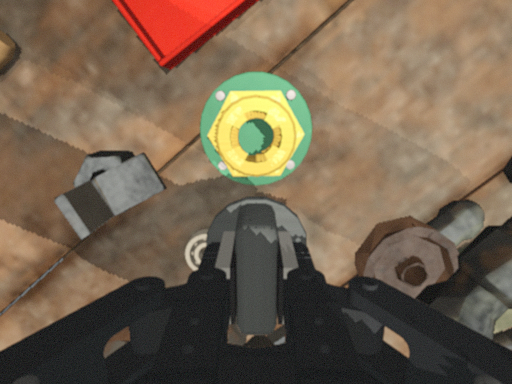

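The nut is at (256,135). The held screw's collar front arc peaks at (255,197), with the wing centred at u≈256. Now I'll fit both.

```bash
cat > nut.py <<'E'
from h import *
import pickle
def fit(P):
    for _ in range(4):
        x=np.linalg.lstsq(np.c_[2*P,np.ones(len(P))],(P**2).sum(1),rcond=None)[0]; r=np.sqrt(x[2]+x[0]**2+x[1]**2)
        e=np.abs(np.hypot(*(P-x[:2]).T)-r); P=P[e<max(2*np.median(e),.0003)]
    return x[:2].round(4),r.round(4),len(P)
def run(w,o,ztop=None):
    im=w["color"]; hsv=cv2.cvtColor(im,cv2.COLOR_RGB2HSV); g=cv2.GaussianBlur(cv2.cvtColor(im,cv2.COLOR_RGB2GRAY),(3,3),0).astype(np.float32)
    c0=np.array([.564,-.039])
    for it in range(2):
        IN=[];OUT=[]
        for t in np.radians(np.arange(0,360,3)):
            def pr(r): return np.array([proj(w,[c0[0]+a*np.cos(t),c0[1]+a*np.sin(t),.058]) for a in r],np.float32)
            r=np.arange(.010,.0165,.0002); p=pr(r); v=cv2.remap(g,p[:,:1],p[:,1:],1)[:,0]; k=np.argmax(np.gradient(v))
            m=abs(((np.degrees(t)+40.7+45)%90)-45)  # distance from channel axis
            if m>33: IN.append(c0+r[k]*np.array([np.cos(t),np.sin(t)]))
            r=np.arange(.025,.033,.0002); p=pr(r); v=cv2.remap(g,p[:,:1],p[:,1:],1)[:,0]; k=np.argmin(v[:30]) if 0 else np.argmin(np.gradient(v))
            OUT.append(c0+r[k]*np.array([np.cos(t),np.sin(t)]))
        a=fit(np.array(IN)); b=fit(np.array(OUT)); c0=b[0]
    print("bore",a,"outer",b)
    if ztop:
        # collar underside-edge arc: outermost grey boundary on camera side
        R=cv2.Rodrigues(np.zeros(3))[0]
        from scipy.spatial.transform import Rotation as Ro
        T=Ro.from_quat(o["ee_rot"]).as_matrix(); tx,ty=T[:2,0],T[:2,1]; tcp=np.array(o["position"])[:2]
        for z in (ztop,ztop-.006):
            P=[]
            for t in np.radians(np.arange(-60,61,3)):
                if abs(np.degrees(t))<0: continue
                d=np.cos(t)*tx+np.sin(t)*ty; r=np.arange(.019,.032,.0002)
                p=np.array([proj(w,[*(tcp+a*d),z]) for a in r],np.float32); 
                s=cv2.remap(hsv[...,1].astype(np.float32),p[:,:1],p[:,1:],1)[:,0]; k=np.argmax(np.gradient(s)); P.append(tcp+r[k]*d)
            f=fit(np.array(P)); q=f[0]-tcp; print("collar z",z,f,"tool-frame offset mm",(1e3*q@tx).round(2),(1e3*q@ty).round(2))
        for n,cc in (("bore",a),("outer",b)):
            q=cc[0]-tcp; print(n,"tool-frame mm",(1e3*q@tx).round(2),(1e3*q@ty).round(2))
E
python3 - <<'E'
from nut import *
w,o=pickle.load(open("w4.pkl","rb")); run(w,o,.1553)
im=w["color"]; T=cv2.resize(im[60:270,170:340],None,fx=3,fy=3); cv2.imwrite("pics/z.png",T[:,:,::-1])
E
```

```text
bore (array([ 0.5636, -0.0388]), np.float64(0.0128), 31) outer (array([ 0.5628, -0.0379]), np.float64(0.031), 69)
collar z 0.1553 (array([ 0.5933, -0.0635]), np.float64(0.0227), 36) tool-frame offset mm 0.61 -1.0
collar z 0.1493 (array([ 0.5842, -0.0556]), np.float64(0.0151), 41) tool-frame offset mm 12.66 -0.89
bore tool-frame mm 39.24 -1.49
outer tool-frame mm 40.43 -1.32
```

Run:
```python
from nut import *
w,o=pickle.load(open("w4.pkl","rb")); p=o["position"]
print(proj(w,[p[0],p[1],.189]),proj(w,[p[0],p[1],.1553]),proj(w,[p[0],p[1],.058]))
g=cv2.cvtColor(w["color"],cv2.COLOR_RGB2GRAY)
for v in (225,270,290,300): print(v,g[v,222:292:2])
```

```text
[258.64980363 283.07408645] [258.11906365 245.27603376] [257.3537238  190.77033075]
225 [ 76  78  77  72  78  73  74  59  55  55  65  79  84  72  79  78  84  80
  82  84  82  82  82  76  78  72  71  96 133 126 117 134 134 138 136]
270 [ 75 122 141 141  73  40  40  49  73  71  74  72  75  77  73  76  77  78
  76  74  77  67  74  74  76  66  68  53  24  38  52 137 140 132  91]
290 [32 33 32 27 47 39 30 38 70 66 73 77 76 76 79 70 74 77 78 76 79 74 73 72
 72 71 71 45 24 44 38 31 34 35 36]
300 [27 28 39 24 39 44 33 38 70 71 74 74 77 77 73 75 79 77 76 72 72 74 74 77
 71 71 68 42 36 45 39 30 33 29 36]
```

apply_moves(rows=[{"x": 20, "y": -0.8, "z": 0, "ax": 0, "ay": 0, "az": 0, "gripper": 1}, {"x": 19.2, "y": 0, "z": 0, "ax": 0, "ay": 0, "az": 0, "gripper": 1}, {"x": 0, "y": 0, "z": 25, "ax": 0, "ay": 0, "az": 0, "gripper": 1}, {"x": 0, "y": 0, "z": 15, "ax": 0, "ay": 0, "az": 0, "gripper": 1}, {"x": 0, "y": 0, "z": 0, "ax": 0, "ay": 0, "az": 0, "gripper": 1}])

```text
clock: 9.35
position: [0.5627, -0.0391, 0.1287]
ee_rot: [0.346, 0.938, -0.001, -0.002]
ft_force: [-0.7, -0.6, -1.6]
grip_width: 0.175
grasp_force: 59.2
```

apply_moves(rows=[{"x": 0, "y": 0, "z": 5, "ax": 0, "ay": 0, "az": 0, "gripper": 1}, {"x": 0, "y": 0, "z": 3, "ax": 0, "ay": 0, "az": 0, "gripper": 1}, {"x": 0, "y": 0, "z": 2, "ax": 0, "ay": 0, "az": 0, "gripper": 1}, {"x": 0, "y": 0, "z": 0, "ax": 0, "ay": 0, "az": 0, "gripper": 1}, {"x": 0, "y": 0, "z": 0, "ax": 0, "ay": 0, "az": 0, "gripper": 1}])

```text
clock: 9.77
position: [0.5647, -0.0393, 0.1221]
ee_rot: [0.348, 0.938, 0.0, 0.0]
ft_force: [0.3, 1.2, -2.5]
grip_width: 0.177
grasp_force: 59.3
```

Run:
```python
from h import *
o=get_obs(); print({k:np.round(o[k],4) for k in ("position","ee_rot","ft_force","torque","joint_pos")})
```

```text
{'position': array([ 0.5647, -0.0393,  0.1221]), 'ee_rot': array([3.477e-01, 9.376e-01, 2.000e-04, 1.000e-04]), 'ft_force': array([ 0.2555,  1.1986, -2.5016]), 'torque': array([0.144 , 0.0285, 0.0374]), 'joint_pos': array([ 0.9059,  0.6039, -1.193 ,  1.7183,  0.5928,  1.236 ,  0.4273])}
```

apply_moves(rows=[{"x": 0.5, "y": 0, "z": 5, "ax": 0, "ay": 0, "az": 0, "gripper": 1}, {"x": 0, "y": 0, "z": 5, "ax": 0, "ay": 0, "az": 0, "gripper": 1}, {"x": 0, "y": 0, "z": 5, "ax": 0, "ay": 0, "az": 0, "gripper": 1}, {"x": 0, "y": 0, "z": 5, "ax": 0, "ay": 0, "az": 0, "gripper": 1}, {"x": 0, "y": 0, "z": 0, "ax": 0, "ay": 0, "az": 0, "gripper": 1}])

```text
clock: 10.18
position: [0.5635, -0.0393, 0.1006]
ee_rot: [0.348, 0.938, -0.0, -0.001]
ft_force: [-0.5, -0.7, -3.0]
grip_width: 0.172
grasp_force: 59.3
```

Run:
```python
from h import *
o=get_obs(); print({k:np.round(o[k],4) for k in ("position","ee_rot","ft_force","torque","joint_pos")})
```

```text
{'position': array([ 0.5635, -0.0393,  0.1006]), 'ee_rot': array([ 3.477e-01,  9.376e-01, -2.000e-04, -6.000e-04]), 'ft_force': array([-0.4998, -0.6775, -3.0399]), 'torque': array([ 0.0383, -0.0389, -0.0398]), 'joint_pos': array([ 0.8915,  0.6256, -1.1713,  1.7388,  0.616 ,  1.2035,  0.4116])}
```

apply_moves(rows=[{"x": 0, "y": 0, "z": 4, "ax": 0, "ay": 0, "az": 0, "gripper": 1}, {"x": 0, "y": 0, "z": 4, "ax": 0, "ay": 0, "az": 0, "gripper": 1}, {"x": 0, "y": 0, "z": 1, "ax": 0, "ay": 0, "az": 0, "gripper": 1}, {"x": 0, "y": 0, "z": 0, "ax": 0, "ay": 0, "az": 0, "gripper": 1}, {"x": 0, "y": 0, "z": 0, "ax": 0, "ay": 0, "az": 0, "gripper": 1}])

```text
clock: 10.6
position: [0.5641, -0.0392, 0.0928]
ee_rot: [0.348, 0.938, -0.0, 0.0]
ft_force: [0.4, -0.7, -1.9]
grip_width: 0.176
grasp_force: 59.3
```

apply_moves(rows=[{"x": 0, "y": 0, "z": 0.9, "ax": 0, "ay": 0, "az": 5, "gripper": 1}, {"x": 0, "y": 0, "z": 0.9, "ax": 0, "ay": 0, "az": 5, "gripper": 1}, {"x": 0, "y": 0, "z": 0.9, "ax": 0, "ay": 0, "az": 5, "gripper": 1}, {"x": 0, "y": 0, "z": 0, "ax": 0, "ay": 0, "az": 0, "gripper": 1}, {"x": 0, "y": 0, "z": 0, "ax": 0, "ay": 0, "az": 0, "gripper": 1}])

```text
clock: 11.02
position: [0.5645, -0.0381, 0.0921]
ee_rot: [0.467, 0.884, 0.0, 0.001]
ft_force: [-6.9, 1.0, 16.5]
grip_width: 0.174
grasp_force: 62.0
```

Run:
```python
from h import *
o=get_obs(); print({k:np.round(o[k],4) for k in ("position","ee_rot","ft_force","torque","joint_pos")})
```

```text
{'position': array([ 0.5645, -0.0381,  0.0921]), 'ee_rot': array([4.670e-01, 8.843e-01, 1.000e-04, 6.000e-04]), 'ft_force': array([-6.9103,  0.9717, 16.5465]), 'torque': array([0.3582, 1.6439, 0.1142]), 'joint_pos': array([ 0.8545,  0.603 , -1.1131,  1.7467,  0.5864,  1.1683,  0.1677])}
```

apply_moves(rows=[{"x": 0, "y": 0, "z": -2.7, "ax": 0, "ay": 0, "az": -5, "gripper": 1}, {"x": 0, "y": 0, "z": 0, "ax": 0, "ay": 0, "az": -5, "gripper": 1}, {"x": 0, "y": 0, "z": 0, "ax": 0, "ay": 0, "az": -5, "gripper": 1}, {"x": 0, "y": 0, "z": 2, "ax": 0, "ay": 0, "az": 0, "gripper": 1}, {"x": 0, "y": 0, "z": 0, "ax": 0, "ay": 0, "az": 0, "gripper": 1}])

```text
clock: 11.43
position: [0.5641, -0.0389, 0.0909]
ee_rot: [0.349, 0.937, 0.0, 0.0]
ft_force: [-1.3, 1.5, 1.1]
grip_width: 0.178
grasp_force: 59.8
```

apply_moves(rows=[{"x": 0, "y": 0, "z": 1, "ax": 0, "ay": 0, "az": 0, "gripper": 1}, {"x": 0, "y": 0, "z": 0, "ax": 0, "ay": 0, "az": 0, "gripper": 1}, {"x": 0, "y": 0, "z": 0, "ax": 0, "ay": 0, "az": 0, "gripper": 1}, {"x": 0, "y": 0, "z": 0, "ax": 0, "ay": 0, "az": 0, "gripper": 1}, {"x": 0, "y": 0, "z": 0, "ax": 0, "ay": 0, "az": 0, "gripper": 1}])

```text
clock: 11.85
position: [0.5642, -0.0387, 0.0906]
ee_rot: [0.349, 0.937, -0.0, 0.0]
ft_force: [-2.9, 1.3, 7.2]
grip_width: 0.173
grasp_force: 60.9
```

Run:
```python
from h import *
o=get_obs(); print({k:np.round(o[k],4) for k in ("position","ee_rot","ft_force","torque","joint_pos")})
```

```text
{'position': array([ 0.5642, -0.0387,  0.0906]), 'ee_rot': array([ 3.490e-01,  9.371e-01, -0.000e+00,  2.000e-04]), 'ft_force': array([-2.8811,  1.2659,  7.1946]), 'torque': array([ 0.2234,  0.9177, -0.0798]), 'joint_pos': array([ 0.8823,  0.6362, -1.1598,  1.7468,  0.6283,  1.1866,  0.4003])}
```

apply_moves(rows=[{"x": 0, "y": 0, "z": 0, "ax": 0, "ay": 0, "az": 6, "gripper": 1}, {"x": 0, "y": 0, "z": 0, "ax": 0, "ay": 0, "az": 6, "gripper": 1}, {"x": 0, "y": 0, "z": 0, "ax": 0, "ay": 0, "az": 6, "gripper": 1}, {"x": 0, "y": 0, "z": 0, "ax": 0, "ay": 0, "az": 0, "gripper": 1}, {"x": 0, "y": 0, "z": 0, "ax": 0, "ay": 0, "az": 0, "gripper": 1}])

```text
clock: 12.27
position: [0.5646, -0.0379, 0.0922]
ee_rot: [0.491, 0.871, 0.0, 0.001]
ft_force: [-9.0, 0.9, 23.0]
grip_width: 0.173
grasp_force: 63.1
```

Run:
```python
from h import *
o=get_obs(); print({k:np.round(o[k],4) for k in ("position","ee_rot","ft_force","torque","joint_pos")})
```

```text
{'position': array([ 0.5646, -0.0379,  0.0922]), 'ee_rot': array([4.911e-01, 8.711e-01, 1.000e-04, 8.000e-04]), 'ft_force': array([-9.0163,  0.8968, 22.9517]), 'torque': array([0.4392, 2.1397, 0.1276]), 'joint_pos': array([ 0.8476,  0.5963, -1.1025,  1.7469,  0.578 ,  1.1642,  0.1178])}
```

Turning clockwise lifted the screw from 90.6 to 92.2 mm with the upward force rising, and the straight drop stopped about 2 mm down. So screw A is left-handed and goes in the tray.

apply_moves(rows=[{"x": 0, "y": 0, "z": -2, "ax": 0, "ay": 0, "az": -6, "gripper": 1}, {"x": 0, "y": 0, "z": -2, "ax": 0, "ay": 0, "az": -6, "gripper": 1}, {"x": 0, "y": 0, "z": -3, "ax": 0, "ay": 0, "az": -6, "gripper": 1}, {"x": 0, "y": 0, "z": -25, "ax": 0, "ay": 0, "az": 0, "gripper": 1}, {"x": 0, "y": 0, "z": -35, "ax": 0, "ay": 0, "az": 0, "gripper": 1}])

```text
clock: 12.68
position: [0.5625, -0.0393, 0.155]
ee_rot: [0.349, 0.937, -0.0, -0.002]
ft_force: [0.4, -1.0, -2.4]
grip_width: 0.179
grasp_force: 59.5
```

apply_moves(rows=[{"x": 0, "y": 0, "z": -10, "ax": 0, "ay": 0, "az": 0, "gripper": 1}, {"x": 32.6, "y": -12.7, "z": 0, "ax": 0, "ay": 0, "az": 0, "gripper": 1}, {"x": 32.6, "y": -12.7, "z": 0, "ax": 0, "ay": 0, "az": 0, "gripper": 1}, {"x": 32.6, "y": -12.7, "z": 0, "ax": 0, "ay": 0, "az": 0, "gripper": 1}, {"x": 32.6, "y": -12.7, "z": 0, "ax": 0, "ay": 0, "az": 0, "gripper": 1}])

```text
clock: 13.1
position: [0.4413, 0.0044, 0.1671]
ee_rot: [0.347, 0.938, 0.0, -0.002]
ft_force: [-2.5, -0.5, 0.0]
grip_width: 0.178
grasp_force: 59.7
```

apply_moves(rows=[{"x": 0, "y": 0, "z": 30, "ax": 0, "ay": 0, "az": 0, "gripper": 1}, {"x": 0, "y": 0, "z": 30, "ax": 0, "ay": 0, "az": 0, "gripper": 1}, {"x": 0, "y": 0, "z": 15, "ax": 0, "ay": 0, "az": 0, "gripper": 1}, {"x": 0, "y": 0, "z": 0, "ax": 0, "ay": 0, "az": 0, "gripper": 1}, {"x": 0, "y": 0, "z": 0, "ax": 0, "ay": 0, "az": 0, "gripper": 1}])

```text
clock: 13.52
position: [0.444, 0.0035, 0.0942]
ee_rot: [0.346, 0.938, 0.001, -0.001]
ft_force: [0.2, 0.0, -1.8]
grip_width: 0.174
grasp_force: 59.6
```

Run:
```python
from h import *
o=get_obs(); print({k:np.round(o[k],4) for k in ("position","ee_rot","ft_force","torque","joint_pos")})
```

```text
{'position': array([0.444 , 0.0035, 0.0942]), 'ee_rot': array([ 3.464e-01,  9.381e-01,  6.000e-04, -8.000e-04]), 'ft_force': array([ 0.2018,  0.0366, -1.7548]), 'torque': array([ 0.0072, -0.0016, -0.0169]), 'joint_pos': array([ 1.0707,  0.3299, -1.2885,  2.0398,  0.3673,  1.0382,  0.4675])}
```

apply_moves(rows=[{"x": 8, "y": -4, "z": 12, "ax": 0, "ay": 0, "az": 0, "gripper": 1}, {"x": 0, "y": 0, "z": 8, "ax": 0, "ay": 0, "az": 0, "gripper": 1}, {"x": 0, "y": 0, "z": 2, "ax": 0, "ay": 0, "az": 0, "gripper": 1}, {"x": 0, "y": 0, "z": 0, "ax": 0, "ay": 0, "az": 0, "gripper": 1}, {"x": 0, "y": 0, "z": 0, "ax": 0, "ay": 0, "az": 0, "gripper": 1}])

```text
clock: 13.93
position: [0.4362, 0.0054, 0.0727]
ee_rot: [0.346, 0.938, 0.001, -0.0]
ft_force: [-0.6, -0.5, -1.1]
grip_width: 0.177
grasp_force: 59.7
```

Run:
```python
from h import *
o=get_obs(); print({k:np.round(o[k],4) for k in ("position","ee_rot","ft_force","torque","joint_pos")})
```

```text
{'position': array([0.4362, 0.0054, 0.0727]), 'ee_rot': array([ 3.463e-01,  9.381e-01,  8.000e-04, -2.000e-04]), 'ft_force': array([-0.5736, -0.4513, -1.0738]), 'torque': array([-0.0171,  0.0382,  0.0715]), 'joint_pos': array([ 1.0451,  0.3481, -1.2648,  2.0772,  0.3969,  0.9927,  0.437 ])}
```

apply_moves(rows=[{"x": 0, "y": 0, "z": 1, "ax": 0, "ay": 0, "az": 0, "gripper": 1}, {"x": 0, "y": 0, "z": 0.8, "ax": 0, "ay": 0, "az": 0, "gripper": 1}, {"x": 0, "y": 0, "z": 0, "ax": 0, "ay": 0, "az": 0, "gripper": 1}, {"x": 0, "y": 0, "z": 0, "ax": 0, "ay": 0, "az": 0, "gripper": 0.7}, {"x": 0, "y": 0, "z": 0, "ax": 0, "ay": 0, "az": 0, "gripper": 0.5}])

```text
clock: 14.35
position: [0.4358, 0.0053, 0.0706]
ee_rot: [0.346, 0.938, 0.0, -0.0]
ft_force: [0.5, -0.5, 0.5]
grip_width: 0.428
grasp_force: 0.0
```

apply_moves(rows=[{"x": 0, "y": 0, "z": 0, "ax": 0, "ay": 0, "az": 0, "gripper": 0}, {"x": 0, "y": 0, "z": 0, "ax": 0, "ay": 0, "az": 0, "gripper": 0}, {"x": 0, "y": 0, "z": 0, "ax": 0, "ay": 0, "az": 0, "gripper": 0}, {"x": 0, "y": 0, "z": 0, "ax": 0, "ay": 0, "az": 0, "gripper": 0}, {"x": 0, "y": 0, "z": -10, "ax": 0, "ay": 0, "az": 0, "gripper": 0}])

```text
clock: 14.77
position: [0.4346, 0.0053, 0.0796]
ee_rot: [0.346, 0.938, 0.0, -0.002]
ft_force: [0.0, -0.4, -0.5]
grip_width: 1.0
grasp_force: 0.0
```

apply_moves(rows=[{"x": 0, "y": 0, "z": -30, "ax": 0, "ay": 0, "az": 0, "gripper": 0}, {"x": 0, "y": 0, "z": -30, "ax": 0, "ay": 0, "az": 0, "gripper": 0}, {"x": 0, "y": 0, "z": -30, "ax": 0, "ay": 0, "az": 0, "gripper": 0}, {"x": 0, "y": 0, "z": 0, "ax": 0, "ay": 0, "az": 0, "gripper": 0}, {"x": 0, "y": 0, "z": 0, "ax": 0, "ay": 0, "az": 0, "gripper": 0}])

```text
clock: 15.18
position: [0.4366, 0.0046, 0.172]
ee_rot: [0.347, 0.938, -0.001, 0.002]
ft_force: [-0.1, -0.2, -0.4]
grip_width: 0.998
grasp_force: 0.0
```

Run:
```python
from h import *
o=get_obs(); print({k:np.round(o[k],4) for k in ("position","ee_rot","ft_force","torque","joint_pos")})
w=cam("wrist"); a=cv2.resize(w["color"],(400,300)); t=cam("scene")["color"][150:270,100:380]
cv2.imwrite("pics/t1.png",np.hstack([a,cv2.resize(t,(400,300))])[:,:,::-1])
# screw vs tray, wrist: grey blob near projected position
print(proj(w,[.4362,.0054,.07]))
```

```text
{'position': array([0.4366, 0.0046, 0.172 ]), 'ee_rot': array([ 3.468e-01,  9.379e-01, -8.000e-04,  1.600e-03]), 'ft_force': array([-0.0969, -0.1658, -0.4399]), 'torque': array([-0.0143, -0.0616,  0.0092]), 'joint_pos': array([ 1.2993,  0.1039, -1.433 ,  1.9745,  0.1158,  1.1532,  0.6826])}
[257.03459748 194.12129768]
```

apply_moves(rows=[{"x": 5, "y": 15, "z": 0, "ax": 0, "ay": 0, "az": 0, "gripper": 0}, {"x": 10.4, "y": 30, "z": 0, "ax": 0, "ay": 0, "az": 0, "gripper": 0}, {"x": 10.4, "y": 30, "z": 0, "ax": 0, "ay": 0, "az": 0, "gripper": 0}, {"x": 10.4, "y": 30, "z": 0, "ax": 0, "ay": 0, "az": 0, "gripper": 0}, {"x": 10.4, "y": 30, "z": 0, "ax": 0, "ay": 0, "az": 0, "gripper": 0}])

```text
clock: 15.7
position: [0.4862, 0.136, 0.1686]
ee_rot: [0.346, 0.938, 0.0, -0.002]
ft_force: [0.8, -0.6, 0.2]
grip_width: 0.997
grasp_force: 0.0
```

apply_moves(rows=[{"x": 10.4, "y": 30, "z": 0, "ax": 0, "ay": 0, "az": 0, "gripper": 0}, {"x": 10.4, "y": 30, "z": 0, "ax": 0, "ay": 0, "az": 0, "gripper": 0}, {"x": 10.4, "y": 30, "z": 0, "ax": 0, "ay": 0, "az": 0, "gripper": 0}, {"x": 10.4, "y": 30, "z": 0, "ax": 0, "ay": 0, "az": 0, "gripper": 0}, {"x": 10.4, "y": 30, "z": 0, "ax": 0, "ay": 0, "az": 0, "gripper": 0}])

```text
clock: 16.12
position: [0.5439, 0.2842, 0.168]
ee_rot: [0.346, 0.938, -0.001, -0.002]
ft_force: [0.7, -1.0, 0.7]
grip_width: 1.001
grasp_force: 0.0
```

apply_moves(rows=[{"x": 5, "y": 15, "z": 0, "ax": 0, "ay": 0, "az": -6.6, "gripper": 0}, {"x": 0, "y": 0, "z": 0, "ax": 0, "ay": 0, "az": -7, "gripper": 0}, {"x": 0, "y": 0, "z": 0, "ax": 0, "ay": 0, "az": -7, "gripper": 0}, {"x": 0, "y": 0, "z": 0, "ax": 0, "ay": 0, "az": -6, "gripper": 0}, {"x": 0, "y": 0, "z": 0, "ax": 0, "ay": 0, "az": 0, "gripper": 0}])

```text
clock: 16.53
position: [0.5494, 0.2975, 0.1683]
ee_rot: [0.118, 0.993, 0.0, -0.002]
ft_force: [0.8, -0.4, -1.5]
grip_width: 0.999
grasp_force: 0.0
```

Run:
```python
from h import *
from scipy.spatial.transform import Rotation as Ro
import pickle
w=cam("wrist"); o=get_obs(); pickle.dump((w,o),open("w5.pkl","wb")); print({k:np.round(o[k],4) for k in ("position","ee_rot","ft_force","joint_pos")})
T=Ro.from_quat(o["ee_rot"]).as_matrix(); d=np.array([.554,.3005,0])-o["position"]; print("tool mm",(T.T@d*1e3).round(1),"yaw",np.degrees(np.arctan2(T[1,0],T[0,0])))
g=cv2.cvtColor(w["color"],cv2.COLOR_RGB2GRAY); hsv=cv2.cvtColor(w["color"],cv2.COLOR_RGB2HSV)
c=proj(w,[.554,.3005,.09]); print(c, proj(w,[*o["position"][:2],.09]))
u,v=c.astype(int)
for k in (-20,-10,0,10): print(v+k,[u-60],g[v+k,u-60:u+60:3].tolist())
```

```text
{'position': array([0.5496, 0.2973, 0.1687]), 'ee_rot': array([ 1.214e-01,  9.926e-01,  2.000e-04, -2.000e-03]), 'ft_force': array([-0.3922, -0.7203,  0.4473]), 'joint_pos': array([ 0.2416,  0.6746, -1.1746,  1.5088,  0.6237,  1.3788,  0.3523])}
tool mm [ -4.2   4.1 168.7] yaw 166.0576044296763
[262.91544733 212.12023391] [256.47156326 206.77803961]
192 [np.int64(202)] [69, 111, 130, 132, 135, 136, 133, 134, 127, 125, 61, 65, 68, 62, 65, 63, 68, 101, 115, 106, 107, 124, 126, 103, 58, 64, 67, 65, 60, 62, 68, 113, 116, 114, 114, 114, 157, 193, 192, 192]
202 [np.int64(202)] [54, 53, 101, 128, 128, 127, 128, 126, 128, 116, 79, 81, 70, 67, 68, 64, 77, 69, 100, 68, 67, 66, 62, 61, 61, 65, 65, 66, 69, 70, 68, 114, 114, 115, 117, 114, 157, 191, 189, 190]
212 [np.int64(202)] [62, 66, 65, 92, 128, 130, 129, 129, 129, 129, 120, 79, 75, 81, 80, 78, 78, 60, 65, 68, 68, 64, 68, 61, 63, 68, 62, 68, 69, 64, 119, 122, 109, 107, 110, 108, 186, 190, 190, 191]
222 [np.int64(202)] [62, 65, 66, 65, 92, 133, 135, 132, 132, 134, 136, 131, 135, 114, 79, 82, 71, 62, 67, 61, 65, 63, 59, 66, 66, 77, 91, 118, 192, 138, 179, 185, 203, 204, 205, 204, 203, 206, 207, 207]
```

apply_moves(rows=[{"x": -4.2, "y": 4.8, "z": 30, "ax": 0, "ay": 0, "az": 0, "gripper": 0}, {"x": 0, "y": 0, "z": 30, "ax": 0, "ay": 0, "az": 0, "gripper": 0}, {"x": 0, "y": 0, "z": 25, "ax": 0, "ay": 0, "az": 0, "gripper": 0}, {"x": 0, "y": 0, "z": 0, "ax": 0, "ay": 0, "az": 0, "gripper": 0}, {"x": 0, "y": 0, "z": 0, "ax": 0, "ay": 0, "az": 0, "gripper": 0}])

```text
clock: 17.0
position: [0.5547, 0.3005, 0.0847]
ee_rot: [0.122, 0.993, -0.0, -0.002]
ft_force: [-0.2, 0.6, 1.4]
grip_width: 1.003
grasp_force: 0.0
```

Run:
```python
from h import *
o=get_obs(); print({k:np.round(o[k],4) for k in ("position","ee_rot","ft_force","joint_pos")})
```

```text
{'position': array([0.5547, 0.3005, 0.0847]), 'ee_rot': array([ 1.221e-01,  9.925e-01, -1.000e-04, -1.600e-03]), 'ft_force': array([-0.1894,  0.6164,  1.3614]), 'joint_pos': array([ 0.2004,  0.7611, -1.1041,  1.5699,  0.7017,  1.2575,  0.307 ])}
```

apply_moves(newtons=60, rows=[{"x": 0, "y": 0.5, "z": 12.5, "ax": 0, "ay": 0, "az": 0, "gripper": 0}, {"x": 0, "y": 0, "z": 0, "ax": 0, "ay": 0, "az": 0, "gripper": 0.5}, {"x": 0, "y": 0, "z": 0, "ax": 0, "ay": 0, "az": 0, "gripper": 0.8}, {"x": 0, "y": 0, "z": 0, "ax": 0, "ay": 0, "az": 0, "gripper": 1}, {"x": 0, "y": 0, "z": 0, "ax": 0, "ay": 0, "az": 0, "gripper": 1}])

```text
clock: 17.42
position: [0.5561, 0.3015, 0.0743]
ee_rot: [0.121, 0.993, 0.001, 0.0]
ft_force: [0.3, 0.1, 0.2]
grip_width: 0.448
grasp_force: 0.0
```

apply_moves(rows=[{"x": 0, "y": 0, "z": 0, "ax": 0, "ay": 0, "az": 0, "gripper": 1}, {"x": 0, "y": 0, "z": 0, "ax": 0, "ay": 0, "az": 0, "gripper": 1}, {"x": 0, "y": 0, "z": 0, "ax": 0, "ay": 0, "az": 0, "gripper": 1}, {"x": 0, "y": 0, "z": 0, "ax": 0, "ay": 0, "az": 0, "gripper": 1}, {"x": 0, "y": 0, "z": 0, "ax": 0, "ay": 0, "az": 0, "gripper": 1}])

```text
clock: 17.83
position: [0.5561, 0.3015, 0.074]
ee_rot: [0.121, 0.993, 0.001, 0.0]
ft_force: [-0.9, -2.4, 5.8]
grip_width: 0.181
grasp_force: 59.2
```

Run:
```python
from h import *
o=get_obs(); print({k:np.round(o[k],4) for k in ("position","ee_rot","ft_force","joint_pos","grip_width")})
```

```text
{'position': array([0.5561, 0.3015, 0.074 ]), 'ee_rot': array([1.211e-01, 9.926e-01, 7.000e-04, 1.000e-04]), 'ft_force': array([-0.9267, -2.4131,  5.806 ]), 'joint_pos': array([ 0.1946,  0.7724, -1.0946,  1.5767,  0.7146,  1.2393,  0.3017]), 'grip_width': np.float64(0.181)}
```

apply_moves(rows=[{"x": 0, "y": 0, "z": -20, "ax": 0, "ay": 0, "az": 0, "gripper": 1}, {"x": 0, "y": 0, "z": -40, "ax": 0, "ay": 0, "az": 0, "gripper": 1}, {"x": 0, "y": 0, "z": -38, "ax": 0, "ay": 0, "az": 6.6, "gripper": 1}, {"x": 0, "y": 0, "z": 0, "ax": 0, "ay": 0, "az": 7, "gripper": 1}, {"x": 0, "y": 0, "z": 0, "ax": 0, "ay": 0, "az": 7, "gripper": 1}])

```text
clock: 18.25
position: [0.5564, 0.3021, 0.1737]
ee_rot: [0.299, 0.954, 0.002, 0.001]
ft_force: [-0.5, 0.0, -3.0]
grip_width: 0.171
grasp_force: 58.8
```

apply_moves(rows=[{"x": 0, "y": 0, "z": 0, "ax": 0, "ay": 0, "az": 6, "gripper": 1}, {"x": -26.6, "y": -25.2, "z": 0, "ax": 0, "ay": 0, "az": 0, "gripper": 1}, {"x": -26.6, "y": -25.2, "z": 0, "ax": 0, "ay": 0, "az": 0, "gripper": 1}, {"x": -26.6, "y": -25.2, "z": 0, "ax": 0, "ay": 0, "az": 0, "gripper": 1}, {"x": -26.6, "y": -25.2, "z": 0, "ax": 0, "ay": 0, "az": 0, "gripper": 1}])

```text
clock: 18.67
position: [0.5709, 0.1539, 0.1707]
ee_rot: [0.346, 0.938, 0.0, -0.001]
ft_force: [0.2, -0.3, -1.5]
grip_width: 0.178
grasp_force: 59.0
```

apply_moves(rows=[{"x": -26.6, "y": -25.2, "z": 0, "ax": 0, "ay": 0, "az": 0, "gripper": 1}, {"x": -26.6, "y": -25.2, "z": 0, "ax": 0, "ay": 0, "az": 0, "gripper": 1}, {"x": -26.6, "y": -25.2, "z": 0, "ax": 0, "ay": 0, "az": 0, "gripper": 1}, {"x": -26.6, "y": -25.2, "z": 0, "ax": 0, "ay": 0, "az": 0, "gripper": 1}, {"x": -26.6, "y": -25.2, "z": 0, "ax": 0, "ay": 0, "az": 0, "gripper": 1}])

```text
clock: 19.08
position: [0.5901, -0.0288, 0.1707]
ee_rot: [0.346, 0.938, 0.0, -0.001]
ft_force: [1.2, -0.5, -1.8]
grip_width: 0.174
grasp_force: 59.0
```

apply_moves(rows=[{"x": -26.6, "y": -25.2, "z": 0, "ax": 0, "ay": 0, "az": 0, "gripper": 1}, {"x": 0, "y": 0, "z": 0, "ax": 0, "ay": 0, "az": 0, "gripper": 1}, {"x": 0, "y": 0, "z": 0, "ax": 0, "ay": 0, "az": 0, "gripper": 1}, {"x": 0, "y": 0, "z": 0, "ax": 0, "ay": 0, "az": 0, "gripper": 1}, {"x": 0, "y": 0, "z": 0, "ax": 0, "ay": 0, "az": 0, "gripper": 1}])

```text
clock: 19.5
position: [0.5941, -0.0615, 0.1709]
ee_rot: [0.345, 0.939, 0.001, -0.001]
ft_force: [-0.4, -0.5, -1.6]
grip_width: 0.175
grasp_force: 59.0
```

Run:
```python
from nut import *
from scipy.spatial.transform import Rotation as Ro
w=cam("wrist"); o=get_obs(); pickle.dump((w,o),open("w6.pkl","wb")); print({k:np.round(o[k],4) for k in ("position","ee_rot","ft_force","joint_pos")})
T=Ro.from_quat(o["ee_rot"]).as_matrix(); d=np.array([.5641,-.0390,.094])-o["position"]; print("to A insertion pose, tool mm",(T.T@d*1e3).round(1),"yaw",np.degrees(np.arctan2(T[1,0],T[0,0])))
run(w,o,o["position"][2]-.018)
```

```text
{'position': array([ 0.5942, -0.0614,  0.171 ]), 'ee_rot': array([ 3.450e-01,  9.386e-01,  7.000e-04, -4.000e-04]), 'ft_force': array([ 0.2996, -0.9065, -1.5589]), 'joint_pos': array([ 0.8491,  0.5612, -1.1046,  1.5866,  0.5119,  1.3153,  0.5397])}
to A insertion pose, tool mm [37.4 -2.5 77. ] yaw 139.63235425929233
bore (array([ 0.5636, -0.0387]), np.float64(0.0129), 28) outer (array([ 0.5619, -0.0356]), np.float64(0.0301), 61)
collar z 0.15297726172935963 (array([ 0.5917, -0.0599]), np.float64(0.0224), 30) tool-frame offset mm 2.89 -0.47
collar z 0.14697726172935963 (array([ 0.5844, -0.0535]), np.float64(0.0175), 30) tool-frame offset mm 12.6 -0.32
bore tool-frame mm 38.04 -2.52
outer tool-frame mm 41.34 -1.26
```

apply_moves(rows=[{"x": 20, "y": -2.5, "z": 0, "ax": 0, "ay": 0, "az": 0, "gripper": 1}, {"x": 15.5, "y": 0, "z": 0, "ax": 0, "ay": 0, "az": 0, "gripper": 1}, {"x": 0, "y": 0, "z": 25, "ax": 0, "ay": 0, "az": 0, "gripper": 1}, {"x": 0, "y": 0, "z": 15, "ax": 0, "ay": 0, "az": 0, "gripper": 1}, {"x": 0, "y": 0, "z": 0, "ax": 0, "ay": 0, "az": 0, "gripper": 1}])

```text
clock: 19.97
position: [0.5639, -0.0418, 0.1279]
ee_rot: [0.346, 0.938, -0.0, -0.002]
ft_force: [-0.3, -0.2, -1.9]
grip_width: 0.177
grasp_force: 59.1
```

apply_moves(rows=[{"x": 0, "y": 0, "z": 5, "ax": 0, "ay": 0, "az": 0, "gripper": 1}, {"x": 0, "y": 0, "z": 3, "ax": 0, "ay": 0, "az": 0, "gripper": 1}, {"x": 0, "y": 0, "z": 2, "ax": 0, "ay": 0, "az": 0, "gripper": 1}, {"x": 0, "y": 0, "z": 0, "ax": 0, "ay": 0, "az": 0, "gripper": 1}, {"x": 0, "y": 0, "z": 0, "ax": 0, "ay": 0, "az": 0, "gripper": 1}])

```text
clock: 20.38
position: [0.5656, -0.0408, 0.1211]
ee_rot: [0.346, 0.938, 0.001, -0.001]
ft_force: [-1.8, 5.2, -1.6]
grip_width: 0.177
grasp_force: 59.0
```

Run:
```python
from h import *
o=get_obs(); print({k:np.round(o[k],4) for k in ("position","ee_rot","ft_force","torque","joint_pos")})
```

```text
{'position': array([ 0.5656, -0.0408,  0.1211]), 'ee_rot': array([ 3.458e-01,  9.383e-01,  1.200e-03, -9.000e-04]), 'ft_force': array([-1.7855,  5.1841, -1.5959]), 'torque': array([ 1.2602,  0.6565, -0.0313]), 'joint_pos': array([ 0.8566,  0.5535, -1.1034,  1.7172,  0.5235,  1.2039,  0.4817])}
```

apply_moves(rows=[{"x": 0.8, "y": 0.4, "z": 5, "ax": 0, "ay": 0, "az": 0, "gripper": 1}, {"x": 0, "y": 0, "z": 5, "ax": 0, "ay": 0, "az": 0, "gripper": 1}, {"x": 0, "y": 0, "z": 5, "ax": 0, "ay": 0, "az": 0, "gripper": 1}, {"x": 0, "y": 0, "z": 5, "ax": 0, "ay": 0, "az": 0, "gripper": 1}, {"x": 0, "y": 0, "z": 0, "ax": 0, "ay": 0, "az": 0, "gripper": 1}])

```text
clock: 20.8
position: [0.5651, -0.0405, 0.1004]
ee_rot: [0.346, 0.938, 0.001, -0.001]
ft_force: [-1.3, 4.8, -4.8]
grip_width: 0.18
grasp_force: 58.9
```

Run:
```python
from h import *
o=get_obs(); print({k:np.round(o[k],4) for k in ("position","ee_rot","ft_force","torque","joint_pos")})
```

```text
{'position': array([ 0.5651, -0.0405,  0.1004]), 'ee_rot': array([ 3.459e-01,  9.383e-01,  9.000e-04, -9.000e-04]), 'ft_force': array([-1.2517,  4.8436, -4.7602]), 'torque': array([0.9228, 0.4433, 0.0348]), 'joint_pos': array([ 0.842 ,  0.5754, -1.0846,  1.7366,  0.5468,  1.1711,  0.4648])}
```

apply_moves(rows=[{"x": 0.7, "y": 0.7, "z": 3, "ax": 0, "ay": 0, "az": 0, "gripper": 1}, {"x": 0, "y": 0, "z": 3, "ax": 0, "ay": 0, "az": 0, "gripper": 1}, {"x": 0, "y": 0, "z": 1, "ax": 0, "ay": 0, "az": 0, "gripper": 1}, {"x": 0, "y": 0, "z": 0, "ax": 0, "ay": 0, "az": 0, "gripper": 1}, {"x": 0, "y": 0, "z": 0, "ax": 0, "ay": 0, "az": 0, "gripper": 1}])

```text
clock: 21.22
position: [0.5652, -0.0402, 0.0938]
ee_rot: [0.346, 0.938, 0.001, -0.0]
ft_force: [-2.4, 2.5, -4.2]
grip_width: 0.176
grasp_force: 58.9
```

Run:
```python
from h import *
o=get_obs(); print({k:np.round(o[k],4) for k in ("position","ee_rot","ft_force","torque","joint_pos")})
```

```text
{'position': array([ 0.5652, -0.0402,  0.0938]), 'ee_rot': array([ 3.462e-01,  9.382e-01,  5.000e-04, -5.000e-04]), 'ft_force': array([-2.4253,  2.4801, -4.218 ]), 'torque': array([ 0.6819,  0.5951, -0.0206]), 'joint_pos': array([ 0.8361,  0.5824, -1.0778,  1.7424,  0.5553,  1.1602,  0.4578])}
```

apply_moves(rows=[{"x": 0.5, "y": -0.1, "z": 0.9, "ax": 0, "ay": 0, "az": 5, "gripper": 1}, {"x": 0, "y": -0.2, "z": 0.9, "ax": 0, "ay": 0, "az": 5, "gripper": 1}, {"x": 0, "y": -0.2, "z": 0.9, "ax": 0, "ay": 0, "az": 5, "gripper": 1}, {"x": 0, "y": 0, "z": 0, "ax": 0, "ay": 0, "az": 0, "gripper": 1}, {"x": 0, "y": 0, "z": 0, "ax": 0, "ay": 0, "az": 0, "gripper": 1}])

```text
clock: 21.63
position: [0.5649, -0.0403, 0.0915]
ee_rot: [0.465, 0.886, 0.0, -0.0]
ft_force: [-0.9, 2.5, -1.9]
grip_width: 0.174
grasp_force: 59.1
```

Run:
```python
from h import *
o=get_obs(); print({k:np.round(o[k],4) for k in ("position","ee_rot","ft_force","torque","joint_pos")})
```

```text
{'position': array([ 0.5649, -0.0403,  0.0915]), 'ee_rot': array([ 4.645e-01,  8.856e-01,  4.000e-04, -0.000e+00]), 'ft_force': array([-0.8654,  2.5115, -1.8663]), 'torque': array([0.5611, 0.2975, 0.023 ]), 'joint_pos': array([ 0.8037,  0.556 , -1.0259,  1.7473,  0.5194,  1.1384,  0.2224])}
```

No upward force this time, so it is threading in. Continuing.

apply_moves(rows=[{"x": 0.1, "y": -0.1, "z": 0.9, "ax": 0, "ay": 0, "az": 5, "gripper": 1}, {"x": 0.1, "y": -0.1, "z": 0.9, "ax": 0, "ay": 0, "az": 5, "gripper": 1}, {"x": 0, "y": -0.2, "z": 0.9, "ax": 0, "ay": 0, "az": 5, "gripper": 1}, {"x": 0, "y": -0.2, "z": 0.9, "ax": 0, "ay": 0, "az": 5, "gripper": 1}, {"x": 0, "y": 0, "z": 0, "ax": 0, "ay": 0, "az": 0, "gripper": 1}])

```text
clock: 22.05
position: [0.5644, -0.0404, 0.0879]
ee_rot: [0.613, 0.79, 0.001, 0.0]
ft_force: [0.2, 2.2, -2.3]
grip_width: 0.175
grasp_force: 59.2
```

Run:
```python
from h import *
o=get_obs(); print({k:np.round(o[k],4) for k in ("position","ee_rot","ft_force","torque","joint_pos")})
```

```text
{'position': array([ 0.5644, -0.0404,  0.0879]), 'ee_rot': array([6.128e-01, 7.903e-01, 6.000e-04, 1.000e-04]), 'ft_force': array([ 0.1837,  2.1888, -2.3021]), 'torque': array([0.5715, 0.0058, 0.0348]), 'joint_pos': array([ 0.757 ,  0.5255, -0.9551,  1.7535,  0.4735,  1.1118, -0.0995])}
```

apply_moves(rows=[{"x": 0, "y": -0.1, "z": 0.9, "ax": 0, "ay": 0, "az": 5, "gripper": 1}, {"x": 0, "y": -0.1, "z": 0.9, "ax": 0, "ay": 0, "az": 5, "gripper": 1}, {"x": 0, "y": -0.2, "z": 0.9, "ax": 0, "ay": 0, "az": 5, "gripper": 1}, {"x": 0, "y": -0.2, "z": 0.9, "ax": 0, "ay": 0, "az": 5, "gripper": 1}, {"x": 0, "y": 0, "z": 0, "ax": 0, "ay": 0, "az": 0, "gripper": 1}])

```text
clock: 22.47
position: [0.5638, -0.0404, 0.0843]
ee_rot: [0.74, 0.673, 0.001, -0.0]
ft_force: [0.5, 2.2, -2.4]
grip_width: 0.173
grasp_force: 59.2
```

apply_moves(rows=[{"x": 0, "y": -0.1, "z": 0.9, "ax": 0, "ay": 0, "az": 5, "gripper": 1}, {"x": 0, "y": -0.1, "z": 0.9, "ax": 0, "ay": 0, "az": 5, "gripper": 1}, {"x": 0, "y": -0.1, "z": 0.6, "ax": 0, "ay": 0, "az": 3.5, "gripper": 1}, {"x": 0, "y": 0, "z": 0, "ax": 0, "ay": 0, "az": 0, "gripper": 1}, {"x": 0, "y": 0, "z": 0, "ax": 0, "ay": 0, "az": 0, "gripper": 1}])

```text
clock: 22.88
position: [0.5635, -0.0403, 0.082]
ee_rot: [0.812, 0.583, 0.001, -0.0]
ft_force: [0.9, 0.7, 0.1]
grip_width: 0.174
grasp_force: 59.3
```

Run:
```python
from h import *
o=get_obs(); print({k:np.round(o[k],4) for k in ("position","ee_rot","ft_force","torque","joint_pos")})
```

```text
{'position': array([ 0.5635, -0.0403,  0.082 ]), 'ee_rot': array([ 8.123e-01,  5.832e-01,  5.000e-04, -2.000e-04]), 'ft_force': array([0.8628, 0.7096, 0.0669]), 'torque': array([ 0.2649, -0.2503,  0.038 ]), 'joint_pos': array([ 0.6753,  0.4849, -0.84  ,  1.7639,  0.4048,  1.0748, -0.6298])}
```

apply_moves(rows=[{"x": 0, "y": -0.1, "z": 0.6, "ax": 0, "ay": 0, "az": 3, "gripper": 1}, {"x": 0, "y": 0, "z": 0.4, "ax": 0, "ay": 0, "az": 1, "gripper": 1}, {"x": 0, "y": 0, "z": 0, "ax": 0, "ay": 0, "az": 0, "gripper": 1}, {"x": 0, "y": 0, "z": 0, "ax": 0, "ay": 0, "az": 0, "gripper": 1}, {"x": 0, "y": 0, "z": 0, "ax": 0, "ay": 0, "az": 0, "gripper": 1}])

```text
clock: 23.3
position: [0.5638, -0.0402, 0.0819]
ee_rot: [0.832, 0.554, 0.001, 0.0]
ft_force: [-2.6, 2.3, 9.6]
grip_width: 0.178
grasp_force: 60.7
```

Run:
```python
from h import *
o=get_obs(); print({k:np.round(o[k],4) for k in ("position","ee_rot","ft_force","torque","joint_pos")})
```

```text
{'position': array([ 0.5638, -0.0402,  0.0819]), 'ee_rot': array([8.324e-01, 5.542e-01, 9.000e-04, 1.000e-04]), 'ft_force': array([-2.5969,  2.2704,  9.5557]), 'torque': array([ 0.2819,  0.3264, -0.018 ]), 'joint_pos': array([ 0.6653,  0.4802, -0.8269,  1.7643,  0.3969,  1.0712, -0.6952])}
```

Seated: the sink stops at TCP 81.9 mm with 9.6 N upward. Unload, release and lift.

apply_moves(rows=[{"x": 0, "y": 0, "z": -0.8, "ax": 0, "ay": 0, "az": 0, "gripper": 1}, {"x": 0, "y": 0, "z": 0, "ax": 0, "ay": 0, "az": 0, "gripper": 0.7}, {"x": 0, "y": 0, "z": 0, "ax": 0, "ay": 0, "az": 0, "gripper": 0.3}, {"x": 0, "y": 0, "z": 0, "ax": 0, "ay": 0, "az": 0, "gripper": 0}, {"x": 0, "y": 0, "z": 0, "ax": 0, "ay": 0, "az": 0, "gripper": 0}])

```text
clock: 23.72
position: [0.5627, -0.0405, 0.0813]
ee_rot: [0.834, 0.552, -0.0, -0.001]
ft_force: [0.5, 0.1, 0.8]
grip_width: 0.716
grasp_force: 0.0
```

apply_moves(rows=[{"x": 0, "y": 0, "z": 0, "ax": 0, "ay": 0, "az": 0, "gripper": 0}, {"x": 0, "y": 0, "z": 0, "ax": 0, "ay": 0, "az": 0, "gripper": 0}, {"x": 0, "y": 0, "z": -10, "ax": 0, "ay": 0, "az": 0, "gripper": 0}, {"x": 0, "y": 0, "z": -25, "ax": 0, "ay": 0, "az": 0, "gripper": 0}, {"x": 0, "y": 0, "z": -30, "ax": 0, "ay": 0, "az": 0, "gripper": 0}])

```text
clock: 24.13
position: [0.5618, -0.0401, 0.1464]
ee_rot: [0.834, 0.552, -0.001, -0.002]
ft_force: [0.5, -0.6, 1.1]
grip_width: 1.001
grasp_force: 0.0
```

apply_moves(rows=[{"x": -10, "y": 0, "z": -30, "ax": 0, "ay": 0, "az": 0, "gripper": 0}, {"x": -20, "y": 0, "z": -30, "ax": 0, "ay": 0, "az": 0, "gripper": 0}, {"x": -20, "y": 0, "z": 0, "ax": 0, "ay": 0, "az": 0, "gripper": 0}, {"x": 0, "y": 0, "z": 0, "ax": 0, "ay": 0, "az": 0, "gripper": 0}, {"x": 0, "y": 0, "z": 0, "ax": 0, "ay": 0, "az": 0, "gripper": 0}])

```text
clock: 24.55
position: [0.5432, -0.0875, 0.2072]
ee_rot: [0.835, 0.551, 0.0, 0.0]
ft_force: [-0.3, 0.4, -0.7]
grip_width: 0.995
grasp_force: 0.0
```

Run:
```python
from h import *
o=get_obs(); print({k:np.round(o[k],4) for k in ("position","ft_force","joint_pos")})
w=cam("wrist"); t=cam("scene")["color"][130:250,250:400]
cv2.imwrite("pics/end.png",np.hstack([cv2.resize(w["color"],(400,300)),cv2.resize(t,(400,300))])[:,:,::-1])
```

```text
{'position': array([ 0.5432, -0.0875,  0.2072]), 'ft_force': array([-0.2512,  0.354 , -0.6905]), 'joint_pos': array([ 0.8243,  0.3058, -0.8815,  1.6735,  0.2449,  1.278 , -0.5095])}
```

View pics/end.png

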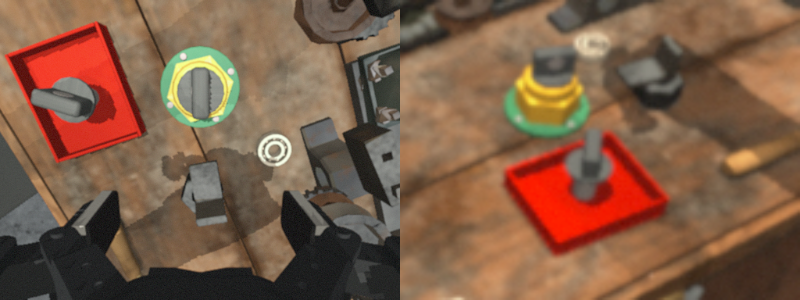

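The picture shows one screw seated upright in the nut (left panel 201,93) with its collar on the face. The other stands upright in the red tray (left panel 70,100), and the gripper is clear of both.

```bash
python3 -c "from workcell import *; print(hand_in())"
```

```text
the job is handed in; nothing more can be done
None
```

The right-hand screw is screwed home in the test nut with its collar on the face, the left-hand screw stands upright in the red tray, and the job is handed in (no verdict was returned).

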